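Test both contact edges of a panel meter on the sloping stand

ROBOT

A 6-joint arm with a two-finger parallel gripper is mounted at the origin on the work surface. World frame = base frame: x ahead of the robot, y to its left, z up, the work surface at z = 0. Lengths are in m, angles in rad, forces in N, time in s.
With the tool pointing down it reaches from about 0.35 to 0.975 m from the base axis. Payload 17.4 kg.
Tool frame: the origin (TCP) lies on the centre line of the jaws, within the pads' length; the fingertips stand 17 mm ahead of it and the grasp point (between the pads) lies 2 mm behind it; z points along the fingers, y is the direction in which the jaws open and shut (so a half turn about z gives the same grasp; the last joint's range is limited). The gripper opens to 85 mm and grips with 20 to 120 N. Pads are 22 mm wide; open, the fingers measure 114 mm over their backs; the gripper's body (76 mm by 85 mm) begins 54 mm behind the grasp point. The pads swing forward as they close: fully open they stand 13 mm farther back than shut.
Start: joints at [1.064, 0.116, 1.442, -0, 1.584, -0.038], TCP at [0.305, 0.602, 0.213] pointing down, gripper open.
Joint ranges: [-2.83, 2.83], [-0.83, 2.19], [0.07, 2.5], [-1.14, 4.28], [0.01, 3], [-2.97, 2.97]. Speed limits (rad/s): [1.89, 1.89, 2.22, 3.14, 3.14, 3.14].

INTERFACE

Orientations are given as a rotation vector (axis times angle).
In Python, from bench import manip, grab_frame, calibration gives the robot as it stands.
- The arm moves only by the tool servo_tool, never from a script. Its argument "deltas" is a list of rows, each a list of 3 entries, a list of its own where there are three numbers: the turn, a rotation vector about the world's x, y, z in rad, then the shift along the world's x, y, z in cm, then the opening, from 0 (shut) to 1 (fully open). In form: [[[rx, ry, rz], [tx, ty, tz], hand], ...]. A call has 1 to 20 rows; each row is the pose to reach, as a shift and turn from the pose commanded when the call began; what a row does not reach only later rows make up. A row lasts 1/12 s, in which the tool goes at most 41.7 mm and 7.16 degrees, less where a joint would pass 70% of its speed; a pose out of reach is approached as far as the arm can. A call with a gripper value outside its range is refused whole. The fingers move at their own pace and stop on an object; the grip force is fixed at half the most. Time passes only in rows, so rows that repeat a pose let the fingers close. It gives the time, the measured TCP pose, the force and the opening at its end, in the units of the state.
- manip.observe(): the state, without advancing time (a new reading comes with each control period).
- grab_frame(name): name is "scene" or "top" or "wrist"; returns the picture (480x640x3 uint8, red, green, blue); there is no depth.
- calibration(name): a dict with "mtx" (3x3 intrinsics, pixels), "dist" ([k1, k2, p1, p2, k3] as OpenCV has them; the pictures are not rectified), "camera_from_world" (4x4, takes a point from world to camera coordinates); the wrist camera has in their place "T_tool_cam" (4x4, takes a point from camera to tool coordinates, whose origin is the TCP and whose axes are the flange's). Camera axes: x right, y down, z forward; pixel columns grow to the right and rows downward; lengths in m; the calibration is good to about 2 mm. A picture is of the moment at which its call begins: read the wrist's pose just before it. calibration takes no time and is no camera call.
- manip.job_done(): hands the job in, once; it reports no verdict.
The state is a dict: "clock": time; "qpos": joint angles; "qvel": joint speeds; "joint_torque": joint torques, N m; "eef_pos": TCP position; "eef_rot": TCP orientation; "contact_force": force on the tool from outside, world axes, zero at the start; "ft_torque": the same for the moment, N m; "opening": opening from 0.0 (shut) to 1.0 (fully open).
Only numpy, scipy, OpenCV 4.12 (cv2) and the standard library are available. Lean on these libraries where they do the work, as an engineer would, in place of code of your own. Each camera call takes 0.05 s, during which the arm holds its last target.

TASK

Take the black meter from the blue mat and test its two contact edges on the sloping stand: hold it flat to the bed and push the orange edge squarely against the middle of the brass bar, pressing the bar back 8 mm for a second, then turn the meter a quarter turn and do the same with the white edge. Afterwards set it down flat in the empty pocket of the clear tray without dropping it, and leave everything else where it is.

Things in the scene. Friction and masses are not known exactly. Their poses are not given: they have to be found in the camera images.
- meter: The meter to test, on the blue mat: black, 70 x 70 mm base 20 mm high, in its middle a round head 40 mm across and 26 mm high (46 mm in all); 0.11 to 0.23 kg. Grip it by the head, at any yaw. Grey-green display on the head. Origin: centre of the underside, z up. Its +x side has an orange edge strip, its +y side (90 deg anticlockwise from above) a white one; the other two are plain black.
- edge_orange (a point): Middle of the meter's orange side face (35 mm along the meter's +x from its centre, 9.5 mm above its underside). The strip shows on the top rim too. Axes as the meter's.
- edge_white (a point): Middle of the meter's white side face (35 mm along the meter's +y from its centre, 9.5 mm above its underside). The strip shows on the top rim too. Axes as the meter's.
- tester: The fixed test stand: grey base 180 x 160 mm, origin on its underside, 95 mm from its near edge, +x towards the uphill end (at yaw 0 away from the robot). It carries the sloping green bed, the brass spring bar at the top of the slope and a lamp tube over it.
- bed: The stand's green bed, 170 mm long up the slope, 140 mm wide, with yellow guide lines up the slope. Origin: middle of its surface, 70 mm above the stand's origin. It rises at 30 deg towards +x. x: up the slope, z: square to the surface, upward. A grey block 18 mm high closes its top end, from 67 mm up the slope on.
- lamp (a point): Middle of the lamp tube (18 mm thick) that crosses over the bed, 235 mm above the table, 25 mm uphill of the stand's origin, on two 12 mm posts 100 mm to either side. It leaves no room for an upright tool over the tested meter: work with the tool square to the bed, leaning back towards the foot of the slope.
- bar_face (a point): Middle of the face of the brass bar (70 mm wide, 11 mm high) that the edges are pushed against; moves with the bar. x points up the slope, the way the bar gives; y across the bed; z square to the bed, upward. At rest it lies 50 mm up the slope from the bed's middle and 9.5 mm above the bed's surface (bar from 4 to 15 mm above it).
- probe_bar (a joint): How far the brass bar is pushed back up the slope, 0 to 0.010 m. It springs back; it takes 0.5 N to start and 3 N at its stop, besides what the bed's friction takes if the meter is pressed down on it.
- tray: The fixed clear tray, 226 x 120 mm and 22 mm high, walls, floor and the one divider 4 mm thick, divider across the middle of its length, making two pockets of 107 x 112 mm. Origin: centre of its underside; x along its length. The finished meter lies in the -x pocket; the +x pocket is empty.
- pocket_free (a point): Middle of the floor of the tray's empty pocket, 4 mm above the table; axes as the tray's.
- mat: The fixed blue mat, 250 x 130 x 4 mm, on which the meter and the blank housing lie. Origin: centre of its underside, x along its length. Mat and tray may each be at the left or the right of the stand.
- blank: Bystander: a plain grey housing without strips, of the meter's shape and size, on the mat. Origin: centre of its underside.
- finished: Bystander: a finished meter of the same shape with strips and a green dot, in the tray's -x pocket. Origin: centre of its underside.
- bottle: Bystander: white bottle with red cap, 48 mm in diameter, 130 mm high, beyond the stand at the right (-y). Origin: centre of its underside.
- tape: Bystander: yellow roll, 84 mm across, 24 mm high, lying before the stand. Origin: centre of its underside.
- screwdriver: Bystander: screwdriver with red handle, 160 mm long, lying between the robot and the stand. Origin: on its underside near its middle.
- cup: Bystander: small blue open cup, 64 mm in diameter, 50 mm high, beyond the stand at the left (+y). Origin: centre of its underside.
Not all that is in view belongs to the job. What is shaped like the meter but red is not meant.

How it is judged:
On the way, in this order (a step that is already met when the one before it is completed fails the run):
1. the orange edge presses the brass bar back by more than 6 mm, within 20 mm of its middle, flat to the bed and square to the bar within 7 deg, for half a second (value of joint probe_bar above 0.006 m and distance between edge_orange and bar_face below 0.02 m and angle between the x axis of meter and the x axis of bar_face, either way round below 0.13 rad and angle between the z axis of meter and the z axis of bar_face, either way round below 0.13 rad), for 0.5 s.
2. the white edge does the same (value of joint probe_bar above 0.006 m and distance between edge_white and bar_face below 0.02 m and angle between the y axis of meter and the x axis of bar_face, either way round below 0.13 rad and angle between the z axis of meter and the z axis of bar_face, either way round below 0.13 rad), for 0.5 s.
At the end, for the whole second after the job is handed in: The meter lies flat (within 4.5 deg, underside less than 4 mm over the pocket's floor) and still in the tray's empty pocket, its centre within 22 mm along and 25 mm across of the pocket's middle, and the brass bar is back out (within 2 mm) (x of meter in the frame of pocket_free between -0.022 and 0.022 m and y of meter in the frame of pocket_free between -0.025 and 0.025 m and z of meter in the frame of pocket_free below 0.004 m and angle between meter's own z axis and vertical below 0.08 rad and linear speed of meter below 0.02 m/s and value of joint probe_bar below 0.002 m); the robot touches nothing.
It fails at once if the meter is dropped (moves at over 0.5 m/s with no finger on it) (contact force between the fingers and meter below 0.1 N and linear speed of meter above 0.5 m/s).
It fails at once if another thing (blank, finished meter, bottle, roll, screwdriver, cup) is moved by more than 30 mm (distance of any of blank, finished, bottle, tape, screwdriver, cup from where it was at the start of the episode above 0.03 m).
It also fails if it takes over 72 s, if anything falls off the work surface, if the arm or the gripper's body presses on something with over 40 N, if the wrist force passes 120 N, or if a joint passes its speed limit or range.

## Working session

There is one attempt and no reset: what is moved stays moved. The work goes in short steps, Python scripts to look and compute and a tool call to move; the robot and the scene stay as the last step left them, time stands still between calls to the robot, and variables do not carry over. Pictures are saved under pics/ and viewed, and the job is handed in when it is done.

Besides the shell and the picture viewer there is one more tool, called as name([rows], argument=value, ...), one row to a line, values as JSON. servo_tool: Moves the arm, as the interface text tells. Its arguments: {"type":"object","properties":{"deltas":{"type":"array","items":{"type":"array"}}},"required":["deltas"]}

```bash
ls; mkdir -p pics
python3 - <<'E'
from bench import manip, grab_frame, calibration
import cv2, numpy as np
np.set_printoptions(precision=4,suppress=True)
print(manip.observe())
for n in ["scene","top","wrist"]:
    print(n,calibration(n))
    cv2.imwrite(f"pics/{n}0.png",grab_frame(n)[:,:,::-1])
E
```

```text
pics
{'clock': 0.0, 'qpos': array([ 1.0642,  0.1165,  1.4423,  0.    ,  1.584 , -0.0378]), 'qvel': array([-0.0018,  0.0021,  0.0014, -0.0002,  0.0004,  0.0021]), 'joint_torque': array([  0.0005, -73.2002, -63.2486,   0.    ,   0.0063,   0.0001]), 'eef_pos': array([0.3049, 0.602 , 0.2124]), 'eef_rot': array([-0.7296, -3.0554,  0.0018]), 'contact_force': array([-0.8589,  0.3932, -0.3147]), 'ft_torque': array([-0.0437,  0.0087, -0.0133]), 'opening': 0.9963351204252643}
scene {'mtx': array([[561.86  ,   0.    , 311.1038],
       [  0.    , 561.86  , 235.4779],
       [  0.    ,   0.    ,   1.    ]]), 'dist': array([0.0574, 0.    , 0.    , 0.    , 0.    ]), 'camera_from_world': array([[-0.6839,  0.7295, -0.0052,  0.4302],
       [ 0.6089,  0.5669, -0.5549, -0.2186],
       [-0.4018, -0.3826, -0.8319,  1.6468],
       [ 0.    ,  0.    ,  0.    ,  1.    ]])}
top {'mtx': array([[560.8824,   0.    , 323.7568],
       [  0.    , 560.8824, 238.2447],
       [  0.    ,   0.    ,   1.    ]]), 'dist': array([-0.1468,  0.    ,  0.    ,  0.    ,  0.    ]), 'camera_from_world': array([[-0.0241, -0.9997, -0.0002, -0.0394],
       [-0.9897,  0.0239, -0.1413,  0.5962],
       [ 0.1413, -0.0032, -0.99  ,  1.5004],
       [ 0.    ,  0.    ,  0.    ,  1.    ]])}
wrist {'mtx': array([[332.283 ,   0.    , 322.1972],
       [  0.    , 332.283 , 236.7403],
       [  0.    ,   0.    ,   1.    ]]), 'dist': array([0.0002, 0.    , 0.    , 0.    , 0.    ]), 'T_tool_cam': array([[-0.0005, -0.962 , -0.2731,  0.0691],
       [ 1.    , -0.0005,  0.0002,  0.0004],
       [-0.0003, -0.2731,  0.962 , -0.1591],
       [ 0.    ,  0.    ,  0.    ,  1.    ]])}
```

View pics/top0.png

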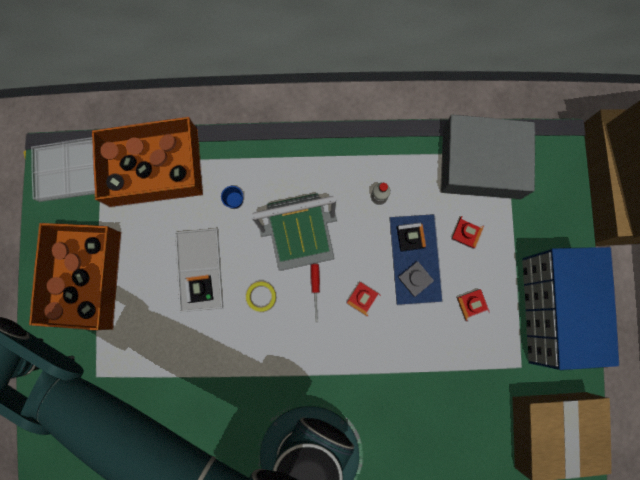

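View pics/scene0.png

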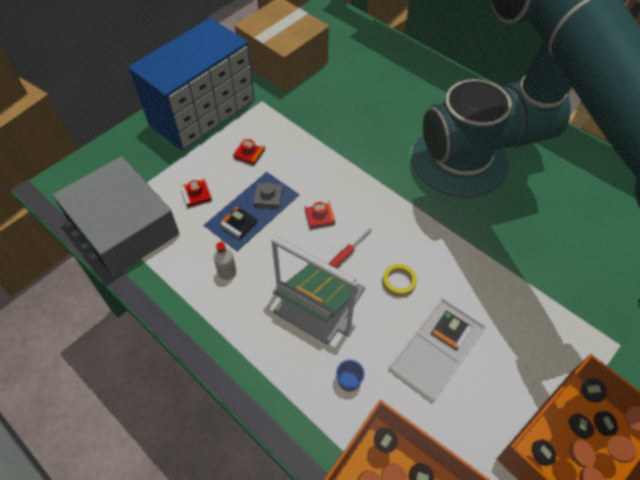

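View pics/wrist0.png

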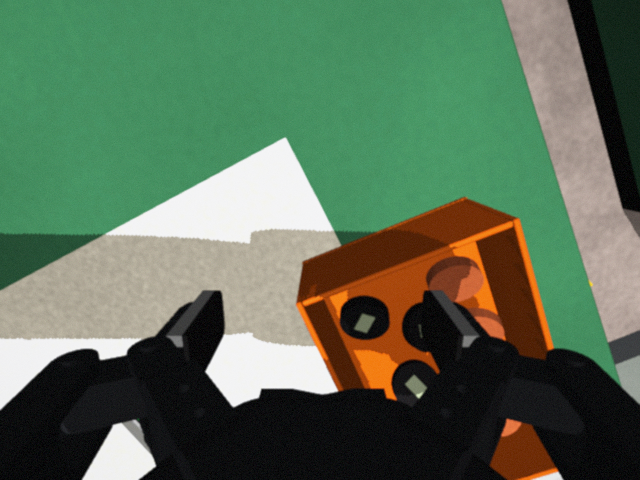

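The top view shows the meter on the mat at about (412,236), with the orange strip on its right and white at the top or bottom. The blank is at (417,278), the stand at (300,235), the tray's empty pocket at about (199,250) with the finished meter at (200,288), the roll at (261,296) and the screwdriver at (315,290). Next I'll zoom in.

Run:
```python
import cv2, numpy as np
t=cv2.imread("pics/top0.png"); s=cv2.imread("pics/scene0.png")
cv2.imwrite("pics/top_a.png",cv2.resize(t[180:330,160:360],None,fx=4,fy=4,interpolation=cv2.INTER_CUBIC))
cv2.imwrite("pics/top_b.png",cv2.resize(t[200:320,370:500],None,fx=5,fy=5,interpolation=cv2.INTER_CUBIC))
cv2.imwrite("pics/scene_a.png",cv2.resize(s[160:410,200:500],None,fx=2.4,fy=2.4,interpolation=cv2.INTER_CUBIC))
```

```text
(no output)
```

View pics/top_a.png

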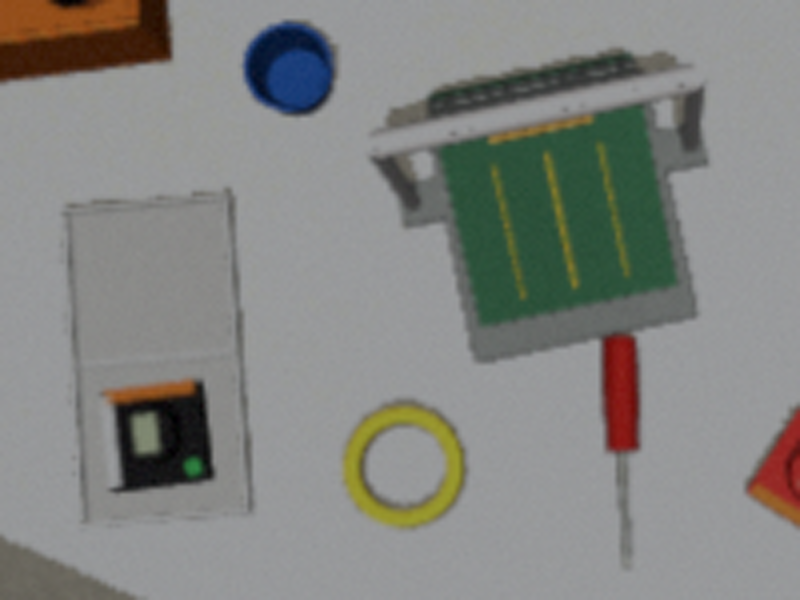

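View pics/top_b.png

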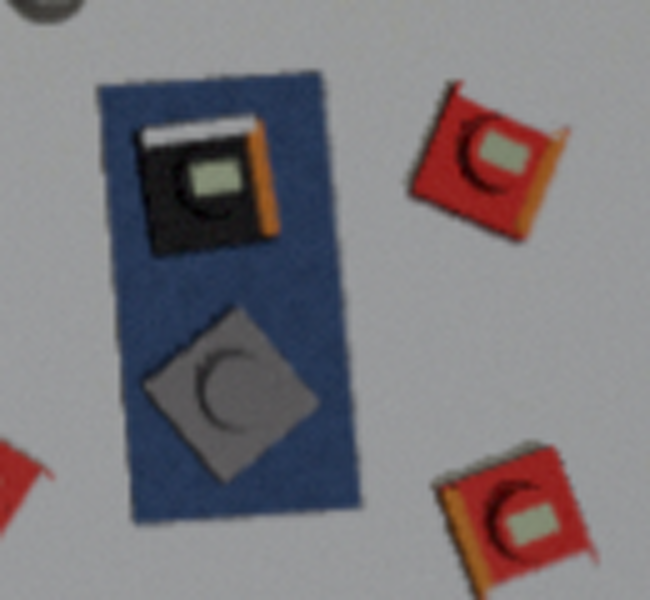

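View pics/scene_a.png

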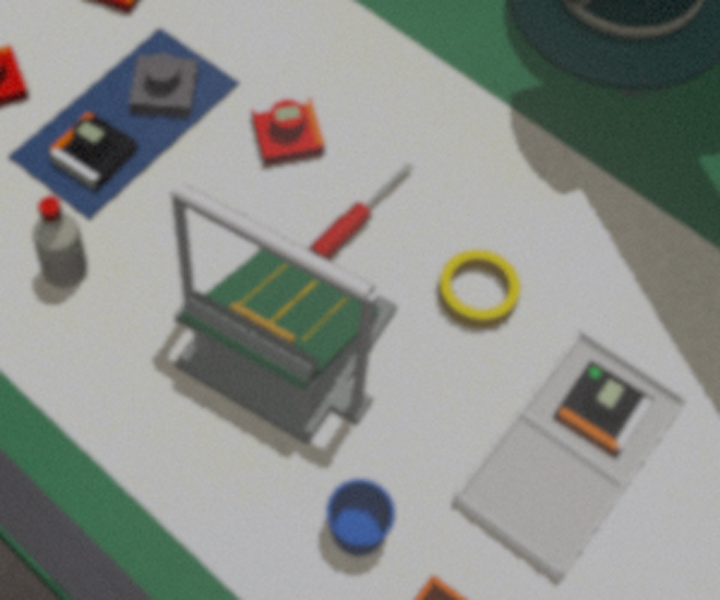

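```bash
cat > h.py <<'E'
from bench import manip, grab_frame, calibration
import cv2, numpy as np
from scipy.spatial.transform import Rotation as R
np.set_printoptions(precision=4,suppress=True)
def cam(name,st=None):
    c=calibration(name)
    if name=="wrist":
        T=np.eye(4);T[:3,:3]=R.from_rotvec(st["eef_rot"]).as_matrix();T[:3,3]=st["eef_pos"]
        W=T@c["T_tool_cam"]
    else: W=np.linalg.inv(c["camera_from_world"])
    return c["mtx"],c["dist"],W
def rays(c,px):
    p=cv2.undistortPoints(np.array(px,float).reshape(-1,1,2),c[0],c[1]).reshape(-1,2)
    d=np.c_[p,np.ones(len(p))]@c[2][:3,:3].T
    return c[2][:3,3],d
def onz(c,px,z):
    o,d=rays(c,px); return o+d*((z-o[2])/d[:,2])[:,None]
def proj(c,P):
    Wi=np.linalg.inv(c[2]); return cv2.projectPoints(np.array(P,float).reshape(-1,1,3),R.from_matrix(Wi[:3,:3]).as_rotvec(),Wi[:3,3],c[0],c[1])[0].reshape(-1,2)
def tri(cs,pxs):
    A=np.zeros((3,3));b=np.zeros(3)
    for c,p in zip(cs,pxs):
        o,d=rays(c,[p]);d=d[0]/np.linalg.norm(d[0]);M=np.eye(3)-np.outer(d,d);A+=M;b+=M@o
    return np.linalg.solve(A,b)
E
python3 - <<'E'
from h import *
c=cam("top");s=cam("scene")
print("cams",c[2][:3,3],s[2][:3,3])
f=lambda px:np.array(px)/5.+[370,200]
g=lambda px:np.array(px)/4.+[160,180]
q=lambda px:np.array(px)/2.4+[200,160]
print("mat",onz(c,f([(98,88),(322,72),(360,507),(135,522)]),.004))
print("meter rim TL TR BR BL",onz(c,f([(140,133),(262,120),(278,237),(155,257)]),.024))
print("meter head display ctr",onz(c,f([(217,177)]),.05))
print("tray TL TR BR BL",onz(c,g([(67,205),(230,192),(251,513),(84,522)]),.022))
print("bed line mid base",onz(c,g([(575,288),(548,153)]),.07))
print("stand base near corners L,R",onz(c,g([(477,361),(695,317)]),.01))
print("bar ends (top edge) tri", onz(c,g([(490,138),(592,119)]),.1035))
print("lamp ends top", onz(c,g([(372,143),(703,76)]),.244))
L=tri([c,s],[g([(372,145)])[0],q([(372,292)])[0]]); Rr=tri([c,s],[g([(703,78)])[0],q([(178,194)])[0]])
print("lamp tri",L,Rr)
a=tri([c,s],[g([(575,288)])[0],q([(285,266)])[0]]);print("right/center?",a)
E
```

```text
cams [ 0.3771 -0.0487  1.5696] [1.0891 0.4402 1.251 ]
mat [[ 0.6552 -0.2423  0.004 ]
 [ 0.6616 -0.3712  0.004 ]
 [ 0.414  -0.3803  0.004 ]
 [ 0.4095 -0.2533  0.004 ]]
meter rim TL TR BR BL [[ 0.6255 -0.2624  0.024 ]
 [ 0.6313 -0.3316  0.024 ]
 [ 0.565  -0.3373  0.024 ]
 [ 0.5555 -0.2677  0.024 ]]
meter head display ctr [[ 0.5959 -0.3003  0.05  ]]
tray TL TR BR BL [[0.6279 0.3604 0.022 ]
 [0.6342 0.244  0.022 ]
 [0.4097 0.2294 0.022 ]
 [0.4053 0.3464 0.022 ]]
bed line mid base [[0.555  0.0011 0.07  ]
 [0.6477 0.0177 0.07  ]]
stand base near corners L,R [[ 0.5125  0.0725  0.01  ]
 [ 0.5397 -0.0803  0.01  ]]
bar ends (top edge) tri [[ 0.6527  0.0546  0.1035]
 [ 0.6639 -0.0135  0.1035]]
lamp ends top [[ 0.6251  0.1159  0.244 ]
 [ 0.6612 -0.0843  0.244 ]]
lamp tri [0.6236 0.1176 0.2405] [ 0.6615 -0.0823  0.2278]
right/center? [ 0.5663 -0.011   0.0572]
```

Run:
```python
from h import *
st=manip.observe()
M=R.from_rotvec(st["eef_rot"]).as_matrix();print(M, np.degrees(np.arctan2(M[1,0],M[0,0])), np.degrees(1.0642))
```

```text
[[-0.8921  0.4518 -0.0005]
 [ 0.4518  0.8921 -0.0008]
 [ 0.0001 -0.0009 -1.    ]] 153.14089870084345 60.97416855782221
```

servo_tool([
  [[0,0,-0.5],[14,-40,6],1],
  [[0,0,-0.5],[14,-40,6],1],
  [[0,0,-0.5],[14,-40,6],1],
  [[0,0,-0.5],[14,-40,6],1],
  [[0,0,-0.5],[14,-40,6],1],
  [[0,0,-0.5],[14,-40,6],1],
  [[0,0,-0.5],[14,-40,6],1],
  [[0,0,-0.5],[14,-40,6],1],
  [[0,0,-1.023],[28.9,-90.2,4],1],
  [[0,0,-1.023],[28.9,-90.2,4],1],
  [[0,0,-1.023],[28.9,-90.2,4],1],
  [[0,0,-1.023],[28.9,-90.2,4],1],
  [[0,0,-1.023],[28.9,-90.2,4],1],
  [[0,0,-1.023],[28.9,-90.2,4],1],
  [[0,0,-1.023],[28.9,-90.2,4],1],
  [[0,0,-1.023],[28.9,-90.2,4],1],
  [[0,0,-1.023],[28.9,-90.2,4],1],
  [[0,0,-1.023],[28.9,-90.2,4],1],
  [[0,0,-1.023],[28.9,-90.2,4],1],
  [[0,0,-1.023],[28.9,-90.2,4],1],
])

```text
clock: 1.82
eef_pos: [0.5598, -0.1899, 0.2543]
eef_rot: [-2.132, -2.307, -0.0]
contact_force: [0.8, 1.4, 1.2]
opening: 0.996
```

servo_tool([
  [[0,0,0],[3.4,-11.0,-0.3],1],
  [[0,0,0],[3.4,-11.0,-0.3],1],
  [[0,0,0],[3.4,-11.0,-0.3],1],
  [[0,0,0],[3.4,-11.0,-0.3],1],
  [[0,0,0],[3.4,-11.0,-0.3],1],
  [[0,0,0],[3.4,-11.0,-0.3],1],
])

```text
clock: 2.32
eef_pos: [0.5936, -0.2973, 0.2511]
eef_rot: [-2.132, -2.307, 0.0]
contact_force: [-0.2, 0.6, 0.3]
opening: 1.002
```

Run:
```python
from h import *
st=manip.observe();I=grab_frame("wrist")[:,:,::-1];cv2.imwrite("pics/w1.png",I)
np.save("st1.npy",st,allow_pickle=True);print(st["eef_pos"],st["eef_rot"],st["qpos"])
```

```text
[ 0.5936 -0.2973  0.2511] [-2.1318 -2.3066  0.    ] [-0.5028  0.0852  1.4139  0.0002  1.6433 -0.5815]
```

View pics/w1.png

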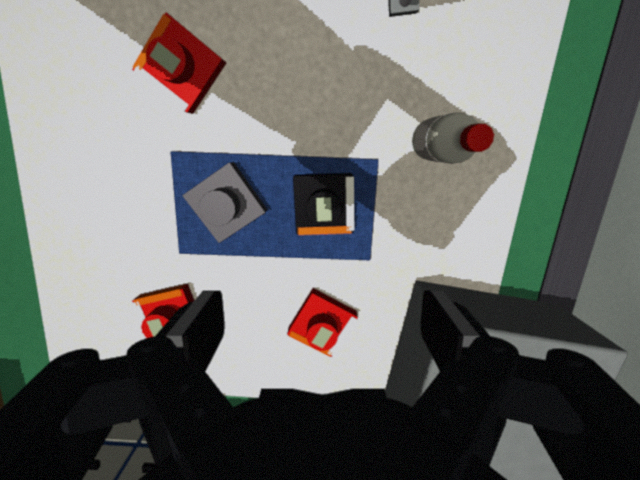

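Run:
```python
from h import *
st=np.load("st1.npy",allow_pickle=True).item();c=cam("wrist",st)
print(c[2][:3,3],"tcp px",proj(c,st["eef_pos"]))
I=cv2.imread("pics/w1.png");h=cv2.cvtColor(I,cv2.COLOR_BGR2HSV)
cv2.imwrite("pics/w1c.png",cv2.resize(I[150:270,160:390],None,fx=3.4,fy=3.4,interpolation=cv2.INTER_CUBIC))
print("rim:",onz(c,[(294,175),(353,177),(353,232),(297,234)],.024))
print("display",onz(c,[(323,209)],.05))
```

```text
[ 0.5887 -0.228   0.4103] tcp px [[321.5374 282.0739]]
rim: [[ 0.5589 -0.2662  0.024 ]
 [ 0.6266 -0.2631  0.024 ]
 [ 0.6334 -0.3283  0.024 ]
 [ 0.5663 -0.336   0.024 ]]
display [[ 0.5947 -0.298   0.05  ]]
```

View pics/w1c.png

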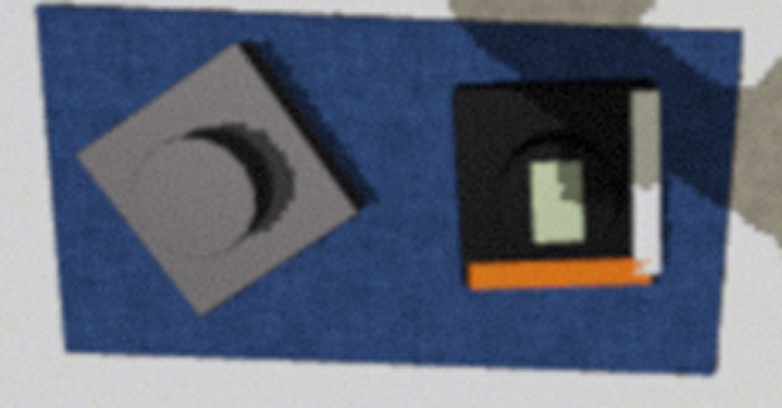

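servo_tool([
  [[0,0,0],[0.1,0,-12],1],
  [[0,0,0],[0.1,0,-12],1],
  [[0,0,0],[0.1,0,-12],1],
  [[0,0,0],[0.1,0,-12],1],
  [[0,0,0],[0.1,0,-12],1],
  [[0,0,0],[0.1,0,-12],1],
])

```text
clock: 2.87
eef_pos: [0.5957, -0.2974, 0.1347]
eef_rot: [2.129, 2.306, 0.001]
contact_force: [0.3, 0.6, 0.7]
opening: 0.999
```

Run:
```python
from h import *
st=manip.observe();I=grab_frame("wrist")[:,:,::-1];cv2.imwrite("pics/w2.png",I)
np.save("st2.npy",st,allow_pickle=True);print(st["eef_pos"],st["eef_rot"],st["qpos"])
print(proj(cam("wrist",st),[[.595,-.299,.05],[.595,-.299,.024]]))
```

```text
[ 0.5957 -0.2974  0.1347] [2.129  2.3061 0.0013] [-0.5014  0.1249  1.5595  0.0001  1.4541 -0.5812]
[[320.447  238.9862]
 [320.5309 230.2799]]
```

View pics/w2.png

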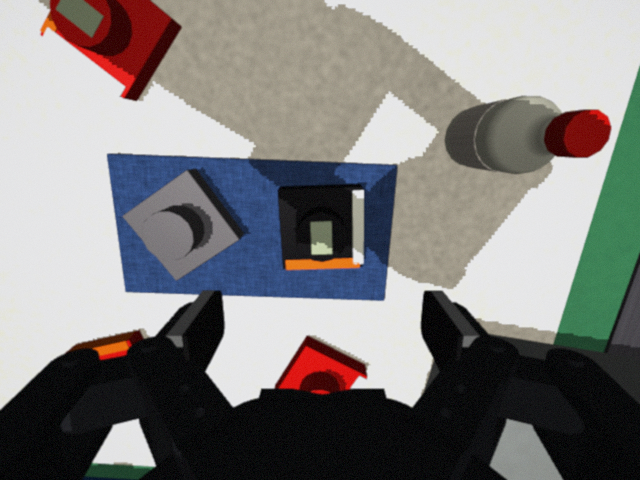

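servo_tool([
  [[0,0,0],[0,-0.1,-6],1],
  [[0,0,0],[0,-0.1,-6],1],
  [[0,0,0],[0,-0.1,-8.8],1],
  [[0,0,0],[0,-0.1,-8.8],1],
  [[0,0,0],[0,-0.1,-8.8],1],
  [[0,0,0],[0,-0.1,-8.8],1],
  [[0,0,0],[0,-0.1,-8.8],1],
])

```text
clock: 3.5
eef_pos: [0.596, -0.2992, 0.0466]
eef_rot: [2.129, 2.305, 0.001]
contact_force: [0.2, 1.0, -0.1]
opening: 0.994
```

Run:
```python
from h import *
st=manip.observe();I=grab_frame("wrist")[:,:,::-1];cv2.imwrite("pics/w3.png",I)
print(st["eef_pos"],st["contact_force"])
```

```text
[ 0.596  -0.2992  0.0466] [ 0.1553  1.0169 -0.0912]
```

View pics/w3.png

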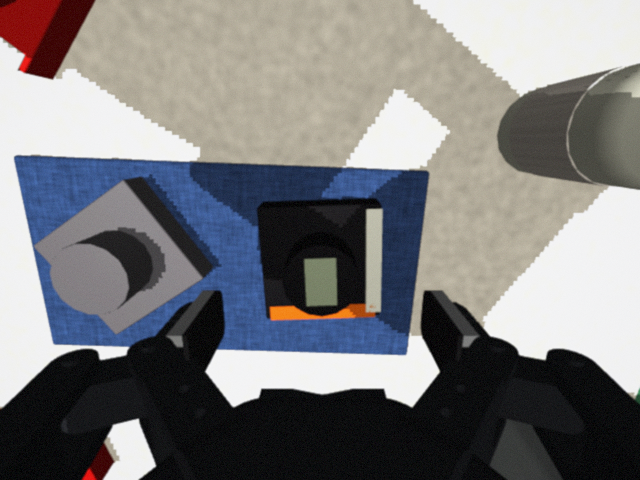

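The head sits centred between the jaws at pixel (320,282), which is where the TCP projects. Closing.

servo_tool([
  [[0,0,0],[0,0,0],0],
  [[0,0,0],[0,0,0],0],
  [[0,0,0],[0,0,0],0],
  [[0,0,0],[0,0,0],0],
  [[0,0,0],[0,0,0],0],
  [[0,0,0],[0,0,0],0],
  [[0,0,0],[0,0,0],0],
  [[0,0,0],[0,0,0],0],
])

```text
clock: 4.22
eef_pos: [0.5947, -0.2986, 0.0434]
eef_rot: [-2.132, -2.307, 0.0]
contact_force: [0.8, 1.4, 1.1]
opening: -0.001
```

Run:
```python
from h import *
st=manip.observe();I=grab_frame("wrist")[:,:,::-1];cv2.imwrite("pics/w4.png",I)
print(st["eef_pos"],st["contact_force"],st["opening"])
```

```text
[ 0.5947 -0.2986  0.0434] [0.7583 1.4378 1.1159] -0.0011125616082836192
```

View pics/w4.png

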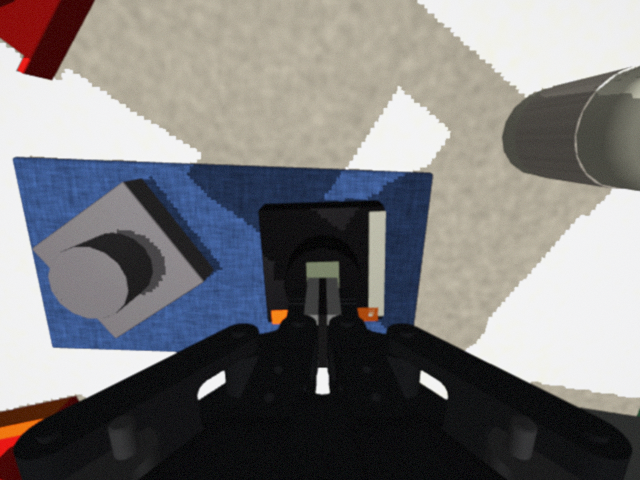

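Run:
```python
from h import *
st=manip.observe();c=cam("wrist",st);M=R.from_rotvec(st["eef_rot"]).as_matrix();p=st["eef_pos"]
for dz in (-.03,-.02,-.013,0,.01,.017): print(dz,proj(c,[p+M@[0,0,dz],p+M@[0.011,0,dz],p+M@[0,.0425,dz]]).round(0).tolist())
I=cv2.imread("pics/w4.png");cv2.imwrite("pics/w4c.png",cv2.resize(I[190:390,240:400],None,fx=4,fy=3,interpolation=cv2.INTER_CUBIC))
I=grab_frame("scene")[:,:,::-1];cv2.imwrite("pics/s4c.png",cv2.resize(I[100:300,150:350],None,fx=3,fy=3,interpolation=cv2.INTER_CUBIC))
```

```text
-0.03 [[321.0, 310.0], [321.0, 287.0], [420.0, 310.0]]
-0.02 [[321.0, 300.0], [321.0, 277.0], [414.0, 300.0]]
-0.013 [[321.0, 293.0], [321.0, 272.0], [410.0, 293.0]]
0 [[322.0, 282.0], [322.0, 262.0], [404.0, 282.0]]
0.01 [[322.0, 275.0], [322.0, 256.0], [399.0, 275.0]]
0.017 [[322.0, 270.0], [322.0, 252.0], [397.0, 270.0]]
```

View pics/w4c.png

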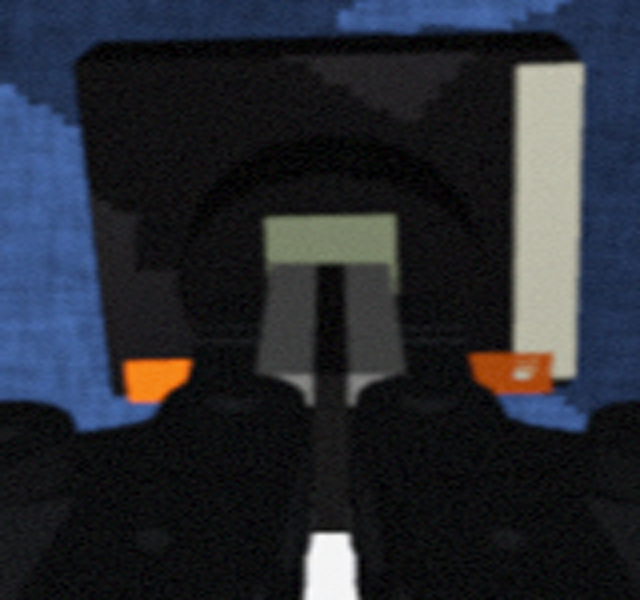

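View pics/s4c.png

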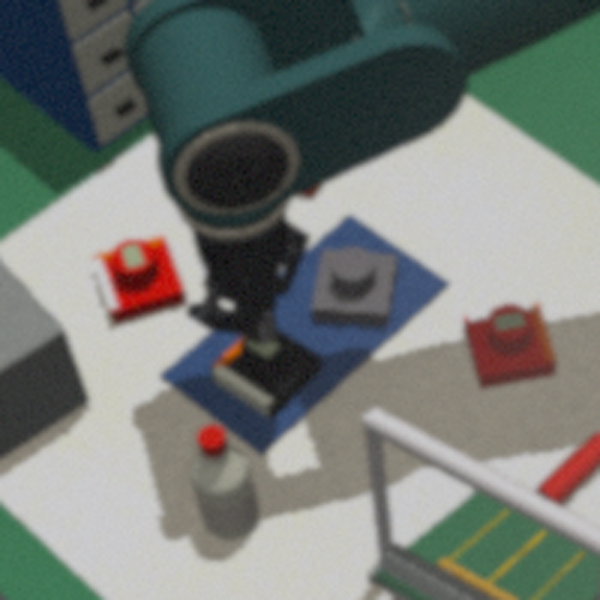

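Run:
```python
from h import *
st=manip.observe();c=cam("wrist",st);print(st["eef_pos"],c[2][:3,3])
f=lambda px:np.array(px)/[4.,3.]+[240,190]
P=[(78,62),(582,65),(570,378),(115,400)]
for z in(.024,-.004,-.014):
    Q=onz(c,f(P),z);print(z,Q[:,:2].tolist(),np.linalg.norm(Q-np.roll(Q,-1,0),axis=1))
# mat far edge length via scene: project finger tip positions
s=cam("scene");p=st["eef_pos"]
I=cv2.imread("pics/s4c.png")
for z in (.026,.05,.063,.08):
    print(z,(proj(s,[p[0],p[1],z])-[150,100])*3)
```

```text
[ 0.5948 -0.2986  0.0434] [ 0.5897 -0.2292  0.2026]
0.024 [[0.5583169802575783, -0.26764310750259424], [0.6270363100360165, -0.2627882892829512], [0.6335341436931221, -0.3260956567761193], [0.565754218391481, -0.3363907372585022]] [0.0689 0.0636 0.0686 0.0691]
-0.004 [[0.553393041256594, -0.2736722913169286], [0.6328866157516257, -0.2680563044461701], [0.6404032202578519, -0.34128939548661186], [0.5619963359269706, -0.3531986028362365]] [0.0797 0.0736 0.0793 0.08  ]
-0.014 [[0.5516344916133854, -0.27582557125061946], [0.6349760106500576, -0.26993773843303404], [0.6428564618881125, -0.3467157307403592], [0.5606542350467884, -0.35920141197114164]] [0.0835 0.0772 0.0831 0.0839]
0.026 [[264.5463 361.3193]]
0.05 [[261.4404 345.53  ]]
0.063 [[259.7216 336.7972]]
0.08 [[257.4341 325.1802]]
```

The jaws shut on nothing. The grey tips at about pixel (320,278) stand just above the head, hiding half the display, and the meter hasn't moved. Both the shut and the open view put the fingertips roughly 35 mm further back than the reported TCP implies. I'll open, go down in steps and look again.

servo_tool([
  [[0,0,0],[0,0,0],1],
  [[0,0,0],[0,0,0],1],
  [[0,0,0],[0,0,0],1],
  [[0,0,0],[0,0,0],1],
  [[0,0,0],[0,0,0],1],
  [[0,0,0],[0,0,0],1],
  [[0,0,0],[0,0,0],1],
  [[0,0,0],[0,0,-0.8],1],
  [[0,0,0],[0,0,-1.6],1],
  [[0,0,0],[0,0,-2.0],1],
  [[0,0,0],[0,0,-2.0],1],
])

```text
clock: 5.23
eef_pos: [0.594, -0.2982, 0.0215]
eef_rot: [-2.13, -2.306, 0.001]
contact_force: [0.6, -0.5, -1.2]
opening: 0.998
```

Run:
```python
from h import *
st=manip.observe();I=grab_frame("wrist")[:,:,::-1];cv2.imwrite("pics/w5.png",I)
J=grab_frame("scene")[:,:,::-1];cv2.imwrite("pics/s5c.png",cv2.resize(J[170:260,190:290],None,fx=6,fy=6,interpolation=cv2.INTER_CUBIC))
print(st["eef_pos"],st["contact_force"],st["opening"],st["clock"])
```

```text
[ 0.594  -0.2982  0.0215] [ 0.6471 -0.5262 -1.1658] 0.9982937280991969 5.2333
```

View pics/w5.png

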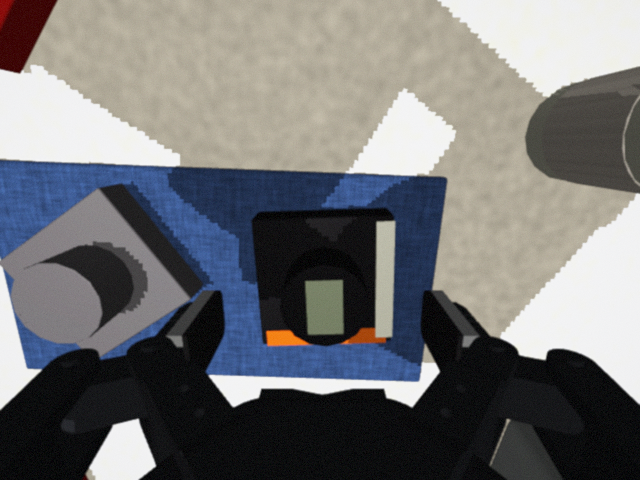

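View pics/s5c.png

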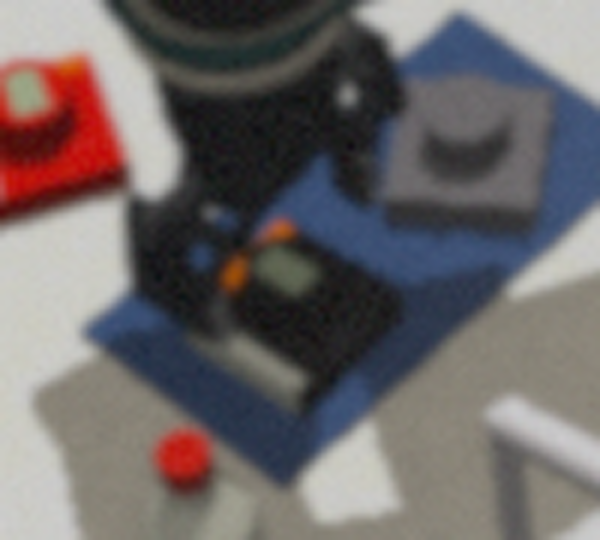

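Run:
```python
from h import *
st=manip.observe();c=cam("wrist",st);s=cam("scene")
sp=np.array([218,335])/6+[190,170]
for w in [(423,292),(445,292),(430,300)]:
    P=tri([c,s],[w,sp]);print(P,proj(c,P)-w,proj(s,P)-sp)
# where tip centre projected for candidate z
M=R.from_rotvec(st["eef_rot"]).as_matrix();p=st["eef_pos"]
for dz in(-.04,-.033,-.025,0.004):
    for x in (.011,):print(dz,(p+M@[x,.0425,dz]),proj(c,[p+M@[x,.0425,dz],p+M@[x,.053,dz],p+M@[-x,.0425,dz]]).round().tolist(),((proj(s,p+M@[x,.0425,dz])-[190,170])*6).round())
```

```text
[ 0.638  -0.2895  0.0526] [[1.1025 5.9396]] [[0.7711 0.6141]]
[ 0.6423 -0.2832  0.0638] [[0.9679 5.1185]] [[0.6055 0.4941]]
[ 0.6395 -0.2893  0.0563] [[0.2743 1.7559]] [[0.2137 0.1844]]
-0.04 [ 0.6362 -0.2842  0.0631] [[429.0, 297.0], [456.0, 297.0], [425.0, 346.0]] [[231. 329.]]
-0.033 [ 0.6361 -0.2842  0.0561] [[424.0, 290.0], [450.0, 290.0], [420.0, 337.0]] [[233. 338.]]
-0.025 [ 0.6361 -0.2842  0.0481] [[419.0, 282.0], [443.0, 282.0], [415.0, 327.0]] [[235. 349.]]
0.004 [ 0.6361 -0.2842  0.0191] [[403.0, 259.0], [423.0, 259.0], [401.0, 298.0]] [[244. 386.]]
```

Both views put the open fingertips 34 mm behind the reported TCP, at z of about 0.056. I'll go down another 16 mm and close.

servo_tool([
  [[0,0,0],[0.1,-0.1,-0.8],1],
  [[0,0,0],[0.1,-0.1,-1.6],1],
  [[0,0,0],[0.1,-0.1,-1.6],1],
  [[0,0,0],[0.1,-0.1,-1.6],1],
  [[0,0,0],[0.1,-0.1,-1.6],0],
  [[0,0,0],[0.1,-0.1,-1.6],0],
  [[0,0,0],[0.1,-0.1,-1.6],0],
  [[0,0,0],[0.1,-0.1,-1.6],0],
  [[0,0,0],[0.1,-0.1,-1.6],0],
  [[0,0,0],[0.1,-0.1,-1.6],0],
  [[0,0,0],[0.1,-0.1,-1.6],0],
])

```text
clock: 6.25
eef_pos: [0.5961, -0.2997, 0.0081]
eef_rot: [2.131, 2.307, 0.0]
contact_force: [1.0, -1.2, 5.7]
opening: 0.448
```

Run:
```python
from h import *
st=manip.observe();I=grab_frame("wrist")[:,:,::-1];cv2.imwrite("pics/w6.png",I)
print(st["eef_pos"],st["contact_force"],st["opening"],st["clock"])
```

```text
[ 0.5961 -0.2997  0.0081] [ 1.0336 -1.2474  5.723 ] 0.4481095308499014 6.25
```

View pics/w6.png

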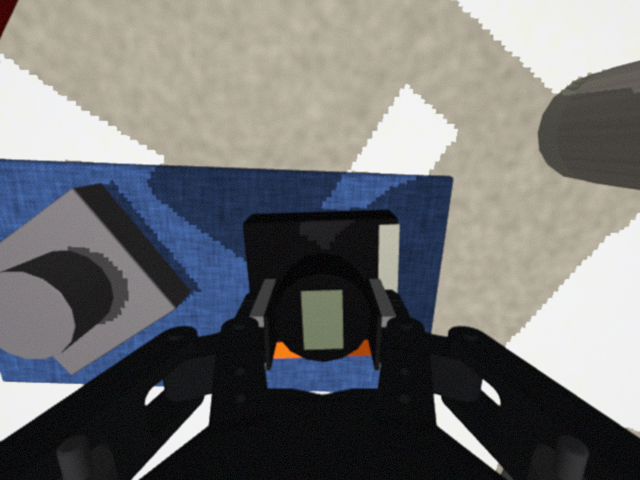

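The meter is gripped (opening 0.448, about 38 mm). I'll lift it and check.

servo_tool([
  [[0,0,0],[0,0,1],0],
  [[0,0,0],[0,0,3],0],
  [[0,0,0],[0,0,6],0],
  [[0,0,0],[0,0,9],0],
  [[0,0,0],[0,0,12],0],
  [[0,0,0],[0,0,15],0],
  [[0,0,0],[0,0,18],0],
  [[0,0,0],[0,0,20],0],
  [[0,0,0],[0,0,20],0],
  [[0,0,0],[0,0,20],0],
])

```text
clock: 7.13
eef_pos: [0.5959, -0.2997, 0.2086]
eef_rot: [2.131, 2.306, 0.001]
contact_force: [0.3, -0.3, -2.0]
opening: 0.451
```

Run:
```python
from h import *
st=manip.observe();I=grab_frame("wrist")[:,:,::-1];cv2.imwrite("pics/w7.png",I);st2=manip.observe()
J=grab_frame("scene")[:,:,::-1];cv2.imwrite("pics/s7.png",J);K=grab_frame("top")[:,:,::-1];cv2.imwrite("pics/t7.png",K)
print(st["eef_pos"],st2["eef_pos"],manip.observe()["eef_pos"],st["eef_rot"],st["contact_force"],st["opening"],st["clock"],st["qpos"])
np.save("st7.npy",st,allow_pickle=True)
a=cv2.resize(J[130:250,170:290],(400,400),interpolation=cv2.INTER_CUBIC);b=cv2.resize(K[180:300,360:480],(400,400),interpolation=cv2.INTER_CUBIC)
cv2.imwrite("pics/ab7.png",np.hstack([a,b]))
```

```text
[ 0.5959 -0.2997  0.2086] [ 0.5955 -0.2995  0.2069] [ 0.5952 -0.2993  0.2056] [2.131  2.3063 0.0006] [ 0.3283 -0.3056 -1.9638] 0.45074408749725975 7.1333 [-0.5042  0.0989  1.4676  0.      1.5736 -0.5832]
```

View pics/w7.png

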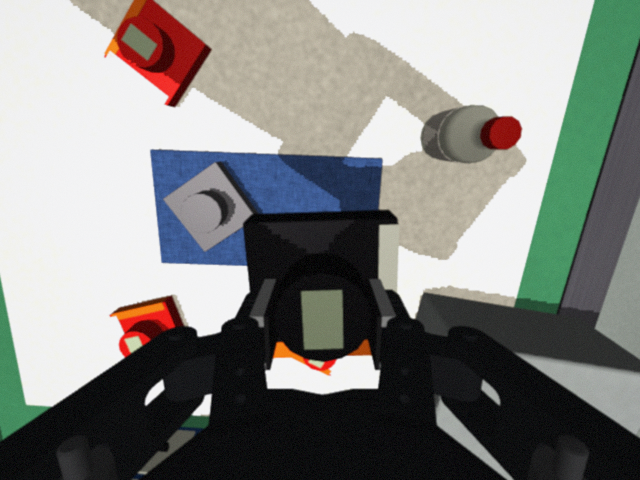

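View pics/ab7.png

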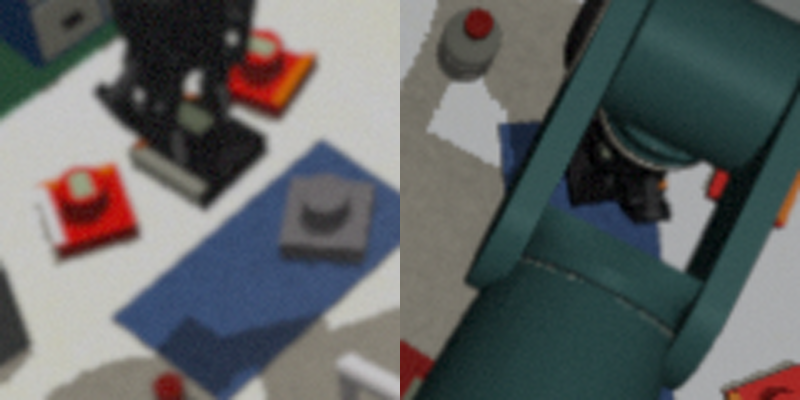

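Run:
```python
from h import *
I=cv2.imread("pics/w7.png")
cv2.imwrite("pics/w7c.png",cv2.resize(I[190:390,230:420],None,fx=4,fy=3,interpolation=cv2.INTER_CUBIC))
```

```text
(no output)
```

View pics/w7c.png

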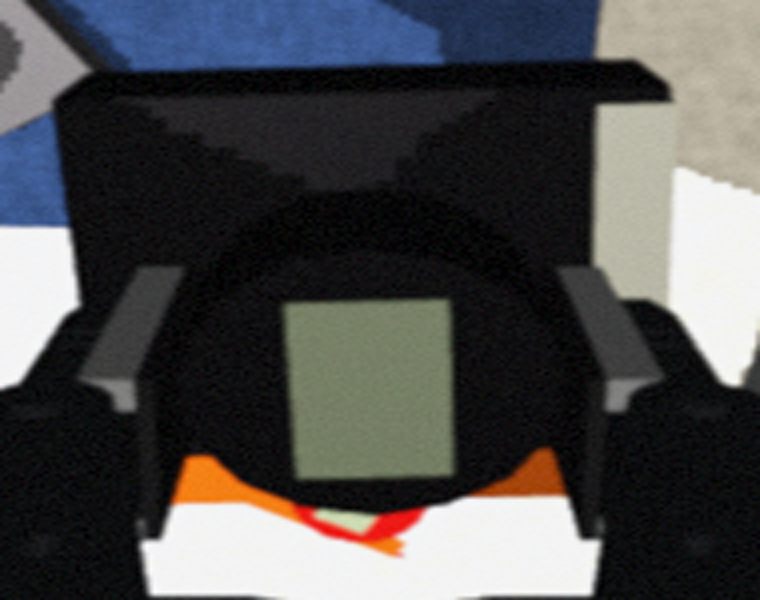

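Run:
```python
from h import *
cal=calibration("wrist");c=(cal["mtx"],cal["dist"],cal["T_tool_cam"])
f=lambda px:np.array(px)/[4.,3.]+[230,190]
for z in(-.022,-.019,-.016,-.013):
    print(z,onz(c,f([(57,102),(672,100),(170,503),(565,496)]),z)[:,:2].tolist())
    print("  display",onz(c,f([(283,303),(450,299),(455,473),(297,478)]),z-.026)[:,:2].mean(0))
```

```text
-0.022 [[0.03628377239205469, -0.03271496954427161], [0.03654751225707082, 0.03252040104750584], [-0.029486191482170382, -0.02344137549873781], [-0.028208037807335717, 0.023753540064037796]]
  display [0.0056 0.0006]
-0.019 [[0.03555546818019559, -0.03343990379614562], [0.035824977342411884, 0.03322248747331654], [-0.03165321057474063, -0.023963450315011427], [-0.030347097348106034, 0.024263851816257957]]
  display [0.0038 0.0006]
-0.016 [[0.03482716396833647, -0.03416483804801963], [0.03510244242775294, 0.033924573899127244], [-0.03382022966731088, -0.024485525131285046], [-0.03248615688887638, 0.024774163568478117]]
  display [0.0021 0.0006]
-0.013 [[0.034098859756477355, -0.034889772299893644], [0.03437990751309401, 0.034626660324937934], [-0.03598724875988113, -0.02500759994755866], [-0.034625216429646694, 0.02528447532069827]]
  display [0.0004 0.0006]
```

Run:
```python
from h import *
O=np.array([.619,.0125,0]);y=np.radians(10)
S=R.from_euler("z",y).as_matrix();Bd=S@R.from_euler("y",-np.pi/6).as_matrix();B=O+[0,0,.07]
b=lambda x,yy,z=0:B+Bd@[x,yy,z]
pts=[b(-.085,.07),b(-.085,-.07),b(.05,.035,.015),b(.05,-.035,.015),b(.067,.07,.018),b(.067,-.07,.018),O+S@[.025,.1,.235],O+S@[.025,-.1,.235],O+S@[-.095,.08,0],O+S@[-.095,-.08,0]]
for n,r in(("top",(slice(180,280),slice(240,350))),("scene",(slice(230,360),slice(260,380)))):
    I=cv2.imread(f"pics/{n}0.png")[r];k=6 if n=="top" else 5
    I=cv2.resize(I,None,fx=k,fy=k,interpolation=cv2.INTER_CUBIC)
    for p in proj(cam(n),pts):
        q=((p-[r[1].start,r[0].start]+.5)*k).astype(int);cv2.drawMarker(I,tuple(map(int,q)),(255,0,255),0,14,1)
    cv2.imwrite(f"pics/chk_{n}.png",I)
```

```text
(no output)
```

View pics/chk_top.png

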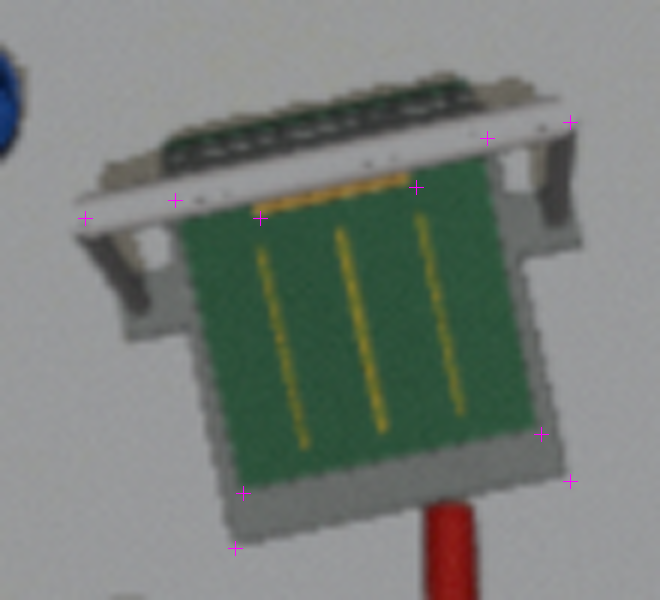

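View pics/chk_scene.png

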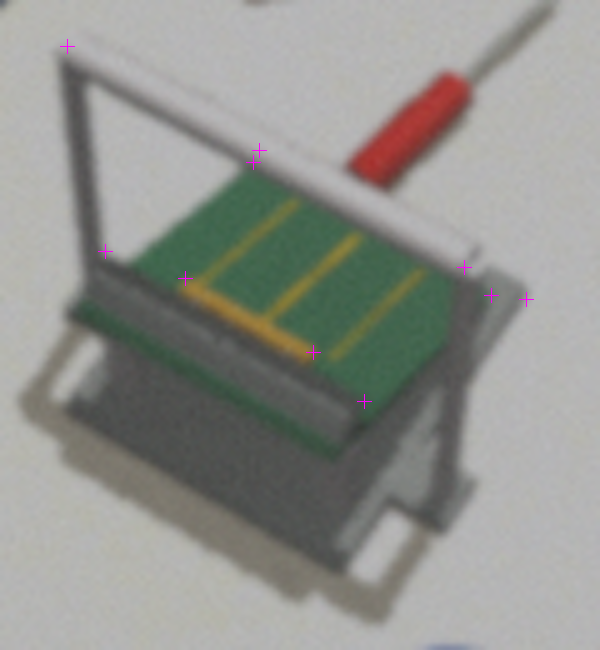

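servo_tool([
  [[0,0,0.12],[-3,1,3],0],
  [[0,0,0.24],[-6,3,4],0],
  [[0,0,0.36],[-8,6,4],0],
  [[0,0,0.48],[-9,9,4],0],
  [[0,0,0.6],[-9.5,12,4],0],
  [[0,0,0.72],[-9.5,15,4],0],
  [[0,0,0.84],[-9.5,18,4],0],
  [[0,0,0.96],[-9.5,21,4],0],
  [[0,0,1.08],[-9.5,23,4],0],
  [[0,0,1.2],[-9.5,25,4],0],
  [[0,0,1.32],[-9.5,27,4],0],
  [[0,0,1.44],[-9.5,28,4],0],
  [[0,0,1.56],[-9.5,29,4],0],
  [[0,0,1.667],[-9.5,30,4],0],
  [[0,0,1.667],[-9.5,30,4],0],
  [[0,0,1.667],[-9.5,30,4],0],
  [[0,0,1.667],[-9.5,30,4],0],
])

```text
clock: 8.7
eef_pos: [0.5006, 0.0001, 0.2468]
eef_rot: [0.269, -3.129, 0.0]
contact_force: [0.5, 0.3, -0.8]
opening: 0.448
```

Run:
```python
from h import *
st=manip.observe()
M=R.from_rotvec(st["eef_rot"]).as_matrix();print(st["eef_pos"],M,np.degrees(np.arctan2(M[1,0],M[0,0])),st["qpos"],st["opening"])
```

```text
[0.5006 0.0001 0.2468] [[-0.9853 -0.171  -0.0011]
 [-0.171   0.9853 -0.0002]
 [ 0.0011  0.     -1.    ]] -170.15658873409546 [-0.0507 -0.2749  1.7559 -0.0002  1.6617 -1.7933] 0.4481230493604276
```

servo_tool([
  [[0.018,-0.103,0],[0,0,0],0],
  [[0.036,-0.206,0],[0,0,-1],0],
  [[0.055,-0.309,0],[1,0,-2],0],
  [[0.073,-0.412,0],[2,0,-4],0],
  [[0.0909,-0.5156,0],[3,0.2,-6],0],
  [[0.0909,-0.5156,0],[4,0.3,-8],0],
  [[0.0909,-0.5156,0],[5,0.4,-10],0],
  [[0.0909,-0.5156,0],[6,0.4,-12],0],
  [[0.0909,-0.5156,0],[6.2,0.4,-13],0],
  [[0.0909,-0.5156,0],[6.2,0.4,-13.3],0],
  [[0.0909,-0.5156,0],[6.2,0.4,-13.3],0],
  [[0.0909,-0.5156,0],[6.2,0.4,-13.3],0],
])

```text
clock: 9.7
eef_pos: [0.5629, 0.0042, 0.1155]
eef_rot: [-0.228, 2.609, 0.061]
contact_force: [0.4, 0.0, -1.4]
opening: 0.448
```

```bash
cat > st.py <<'E'
from h import *
import sys
def bedframe():
    Bd=R.from_euler("z",np.radians(10)).as_matrix()@R.from_euler("y",-np.pi/6).as_matrix()
    return np.array([.620,.014,.07]),Bd
def rep(tag):
    st=manip.observe();B,Bd=bedframe();M=R.from_rotvec(st["eef_rot"]).as_matrix()
    p=Bd.T@(st["eef_pos"]-B);print("s,y,h(TCP) mm",p*1e3,"\nrel rot\n",Bd.T@M,"\nforce bed",Bd.T@st["contact_force"],"op",st["opening"],"t",st["clock"],"q",st["qpos"],"z",st["eef_pos"])
    J=grab_frame("scene")[:,:,::-1];K=grab_frame("wrist")[:,:,::-1]
    a=cv2.resize(J[190:370,230:410],(450,450),interpolation=cv2.INTER_CUBIC)
    cv2.imwrite(f"pics/{tag}.png",np.hstack([a,cv2.resize(K[130:480,180:460],(340,450))]));cv2.imwrite(f"pics/{tag}_w.png",K);cv2.imwrite(f"pics/{tag}_s.png",J)
if __name__=="__main__": rep(sys.argv[1])
E
python3 st.py p1
```

```text
s,y,h(TCP) mm [-27.45     0.2495  68.429 ] 
rel rot
 [[-1.      0.0001  0.0007]
 [ 0.0001  1.     -0.0004]
 [-0.0007 -0.0004 -1.    ]] 
force bed [-0.3674 -0.0522 -1.3836] op 0.44786135495707613 t 9.7 q [-0.1166 -0.426   2.1485  0.181   0.921  -1.9348] z [0.5629 0.0042 0.1155]
```

View pics/p1.png

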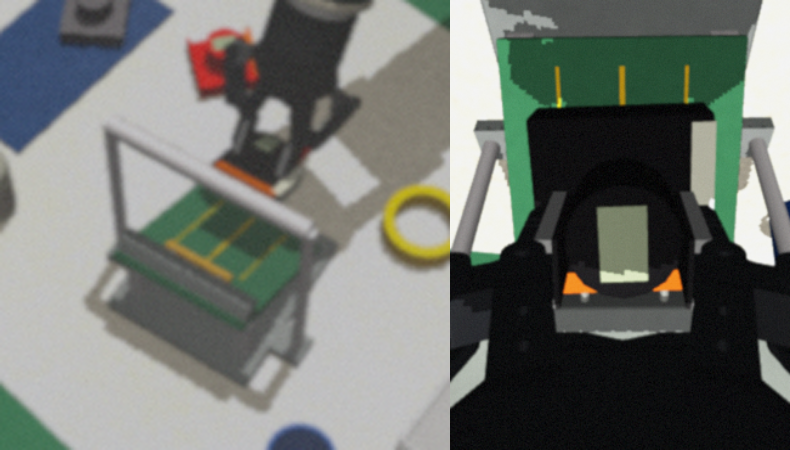

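servo_tool([
  [[0,0,0],[1,0.17,-1.7],0],
  [[0,0,0],[2,0.35,-3.4],0],
  [[0,0,0],[2.9,0.5,-4.4],0],
  [[0,0,0],[3.8,0.67,-4.6],0],
  [[0,0,0],[4.6,0.8,-4.4],0],
  [[0,0,0],[4.9,0.85,-4.2],0],
  [[0,0,0],[4.9,0.85,-4.2],0],
  [[0,0,0],[4.9,0.85,-4.2],0],
  [[0,0,0],[4.9,0.85,-4.2],0],
])

```text
clock: 10.55
eef_pos: [0.6117, 0.0129, 0.0731]
eef_rot: [-0.229, 2.608, 0.061]
contact_force: [-0.6, -0.7, -1.9]
opening: 0.449
```

```bash
python3 st.py p2
```

```text
s,y,h(TCP) mm [-5.6901  0.3217  6.9175] 
rel rot
 [[-1.     -0.0008  0.0008]
 [-0.0008  1.     -0.0002]
 [-0.0008 -0.0002 -1.    ]] 
force bed [-1.515  -0.59   -1.2675] op 0.4494134200015012 t 10.55 q [-0.0855 -0.258   2.0964  0.1798  0.8017 -1.9237] z [0.6117 0.0129 0.0731]
```

View pics/p2.png

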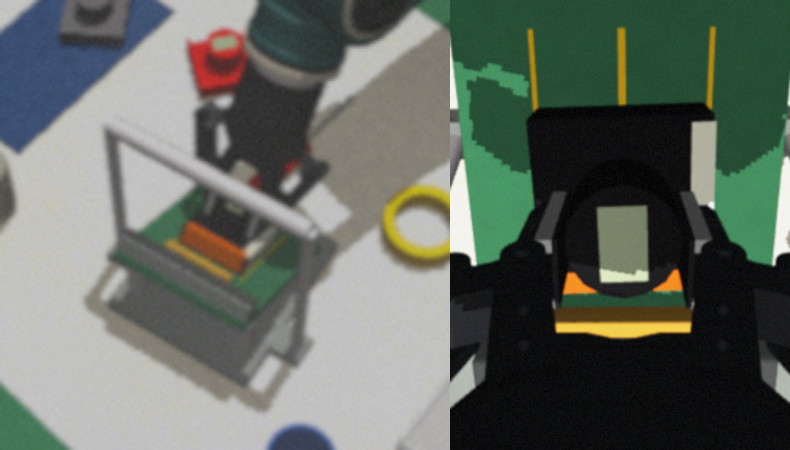

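servo_tool([
  [[0,0,0],[0.5,0.09,0.29],0],
  [[0,0,0],[1.0,0.18,0.59],0],
  [[0,0,0],[1.4,0.25,0.82],0],
  [[0,0,0],[1.7,0.3,1.0],0],
  [[0,0,0],[1.9,0.33,1.11],0],
  [[0,0,0],[2.09,0.37,1.22],0],
  [[0,0,0],[2.09,0.37,1.22],0],
  [[0,0,0],[2.09,0.37,1.22],0],
  [[0,0,0],[2.09,0.37,1.22],0],
])

```text
clock: 11.4
eef_pos: [0.6324, 0.0166, 0.0844]
eef_rot: [-0.229, 2.61, 0.061]
contact_force: [-2.3, -0.3, -2.5]
opening: 0.448
```

```bash
python3 st.py p3
```

```text
s,y,h(TCP) mm [18.1995  0.413   6.1052] 
rel rot
 [[-1.     -0.0007 -0.0005]
 [-0.0007  1.      0.0001]
 [ 0.0005  0.0001 -1.    ]] 
force bed [-3.2634  0.1429 -1.0095] op 0.4477221782494797 t 11.4 q [-0.074  -0.2174  2.0436  0.1701  0.8131 -1.9054] z [0.6324 0.0166 0.0844]
```

View pics/p3.png

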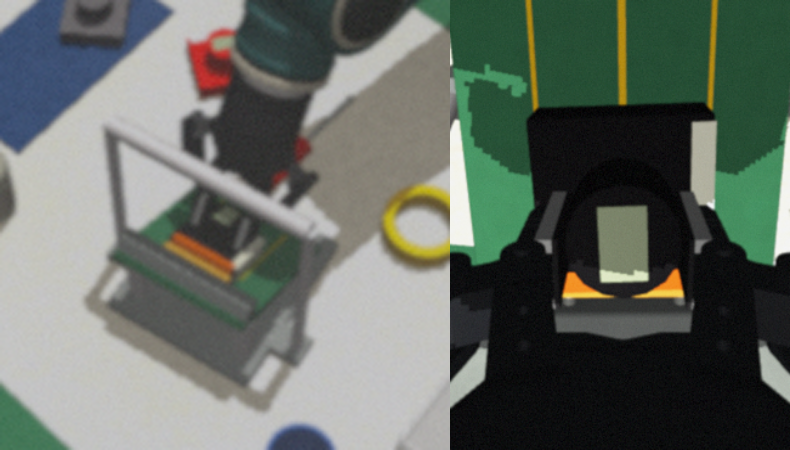

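servo_tool([
  [[0,0,0],[0.13,0.02,0.07],0],
  [[0,0,0],[0.26,0.04,0.15],0],
  [[0,0,0],[0.26,0.04,0.15],0],
  [[0,0,0],[0.26,0.04,0.15],0],
  [[0,0,0],[0.26,0.04,0.15],0],
])

```text
clock: 11.92
eef_pos: [0.6352, 0.0171, 0.0861]
eef_rot: [-0.229, 2.61, 0.061]
contact_force: [-2.3, 0.9, -1.9]
opening: 0.448
```

```bash
python3 st.py p4
python3 - <<'E'
import cv2,numpy as np
o=[]
for n in("scene0","p2_s","p3_s","p4_s"):
    I=cv2.imread(f"pics/{n}.png")[270:320,280:340]; o.append(cv2.resize(I,(390,300),interpolation=cv2.INTER_CUBIC))
cv2.imwrite("pics/cmp.png",np.vstack([np.hstack(o[:2]),np.hstack(o[2:])]))
E
```

```text
s,y,h(TCP) mm [21.4576  0.3697  6.1614] 
rel rot
 [[-1.     -0.0007 -0.0003]
 [-0.0007  1.      0.0001]
 [ 0.0003  0.0001 -1.    ]] 
force bed [-2.7628  1.3005 -0.6088] op 0.4478525491136969 t 11.9167 q [-0.0727 -0.2125  2.0367  0.1691  0.8145 -1.9034] z [0.6352 0.0171 0.0861]
```

View pics/cmp.png

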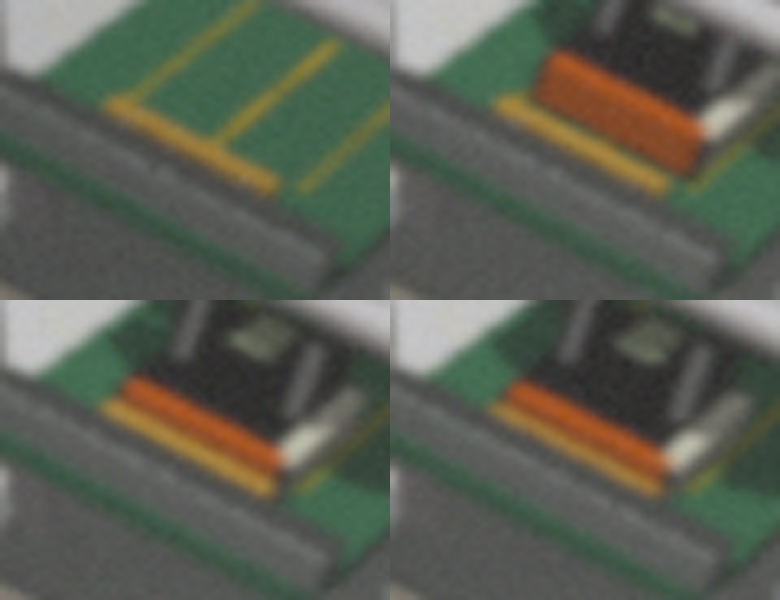

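View pics/p4_w.png

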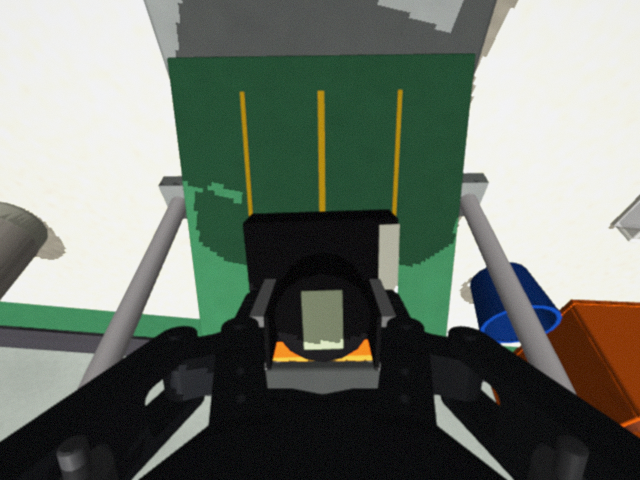

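servo_tool([
  [[0,0,0],[0.09,0.015,0.05],0],
  [[0,0,0],[0.17,0.03,0.1],0],
  [[0,0,0],[0.17,0.03,0.1],0],
  [[0,0,0],[0.17,0.03,0.1],0],
])

```text
clock: 12.35
eef_pos: [0.637, 0.0174, 0.0871]
eef_rot: [-0.229, 2.609, 0.061]
contact_force: [-3.2, 0.5, -2.8]
opening: 0.447
```

```bash
python3 st.py p5
python3 - <<'E'
import cv2,numpy as np
o=[]
for n in("scene0","p3_s","p4_s","p5_s"):
    I=cv2.imread(f"pics/{n}.png")
    h=cv2.cvtColor(I,cv2.COLOR_BGR2HSV)[270:320,280:340].astype(int)
    m=(h[...,0]>=16)&(h[...,0]<=26)&(h[...,1]>120)&(h[...,2]>90)
    ys,xs=np.nonzero(m);print(n,m.sum(),xs.mean(),ys.mean())
    o.append(cv2.resize(I[270:320,280:340],(390,300),interpolation=cv2.INTER_CUBIC))
    b,g,r=[I[270:320,280:340,i].astype(int) for i in range(3)]
    for x in (22,28,34): print([tuple(I[270+y,280+x,::-1]) for y in ()], (2*g-b-r)[12:32,x], (r-b)[10:34,x])
cv2.imwrite("pics/cmp2.png",np.vstack([np.hstack(o[:2]),np.hstack(o[2:])]))
E
```

```text
s,y,h(TCP) mm [23.55    0.3579  6.1917] 
rel rot
 [[-1.     -0.0007 -0.0002]
 [-0.0007  1.      0.0001]
 [ 0.0002  0.0001 -1.    ]] 
force bed [-4.054   1.0743 -0.8671] op 0.4468693996091366 t 12.35 q [-0.0719 -0.2093  2.0322  0.1683  0.8156 -1.9019] z [0.637  0.0174 0.0871]
scene0 82 29.25609756097561 23.597560975609756
[] [57 60 59 59 58 49 41 35 28 19  9  2  6 -1  1  4  7  4  6  3] [-10  -9   9  24  39  31  18  21  57  83  90  67  37  12   2   1   1  -2
   1   2   0   1  -1  -2]
[] [57 59 59 63 54 62 61 56 50 44 37 35 23 11  3  5  1  4  7  5] [ 32   7  -9 -13 -13 -13 -12 -12  -9 -10   4  38  71  89  77  53  23   7
   1   0   1   1   0  -1]
[] [63 61 58 59 58 56 57 57 54 55 53 52 42 39 33 37 22 14  5  1] [-11 -12 -11 -13 -14 -11 -10 -12 -11  -3  14  35  57  54  50  67  89  91
  66  36  13   1   1   1]
p3_s 81 28.530864197530864 23.97530864197531
[] [-12 -20 -26 -29 -35 -26 -16   9  22  30  17   5   3   2   1   0   6   2
   5   0] [  1   3  24  64 114 131 121 104  98 103 108  92  59  23   5  -2  -1   0
   0   2   1   0  -2  -3]
[] [  0  -1   0  -8 -17 -33 -31 -36 -32 -15   5  23  28
[... 794 characters left out ...]
  10  21  15
   5   2] [  3   1   0   3   1   1  -1  -1   4  10  44  90 124 133 117  95  97  94
  85  63  29   6   2   1]
p5_s 32 27.8125 24.4375
[] [  1  -1 -25 -27 -31 -30 -30 -19  -8   9   6   5   1   3   6   3   2   3
   7   5] [ -3  -4  -1  13  43  91 129 134 116 101  94  83  58  23   7   3   0   3
   0  -1   1  -1   0   0]
[] [  1   0   1  -3  -8 -13 -32 -32 -31 -32 -22  -9   6  10   9   0   1   2
   1   4] [  0   2   1   4   3   1   2  29  78 118 131 120 104  97  90  74  39  12
   3   0  -1   0  -1  -1]
[] [ -4   0  -1   3  -1   3  -1   3 -14 -25 -29 -31 -32 -30 -14  -9   7   8
   5   1] [ -1   4   2   4   1   1   3   3  -1   5  24  67 113 137 128 112  98  93
  85  58  23   7   2  -2]
```

View pics/cmp2.png

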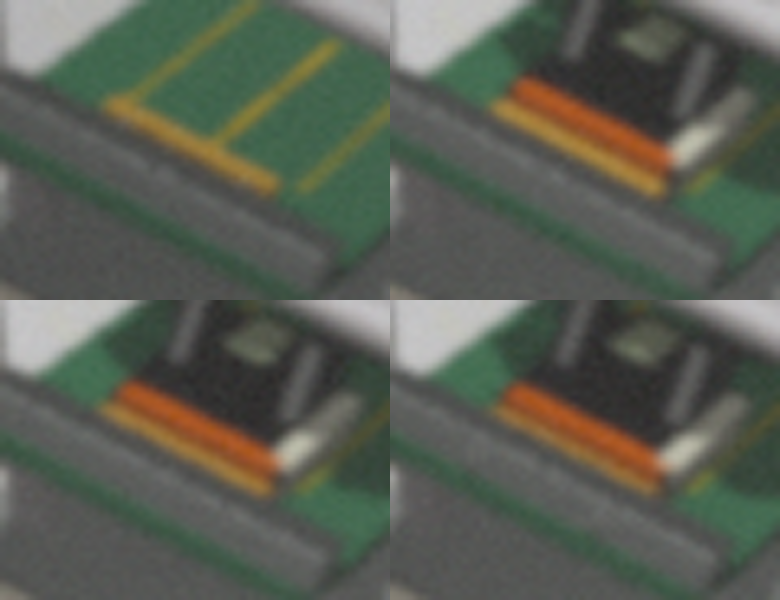

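servo_tool([
  [[0,0,0],[0.043,0.008,0.025],0],
  [[0,0,0],[0.043,0.008,0.025],0],
  [[0,0,0],[0.043,0.008,0.025],0],
  [[0,0,0],[0.043,0.008,0.025],0],
  [[0,0,0],[0.043,0.008,0.025],0],
  [[0,0,0],[0.043,0.008,0.025],0],
  [[0,0,0],[0.043,0.008,0.025],0],
])

```text
clock: 13.03
eef_pos: [0.6374, 0.0174, 0.0874]
eef_rot: [-0.229, 2.609, 0.061]
contact_force: [-3.4, 0.6, -4.0]
opening: 0.447
```

Run:
```python
from st import *
B,Bd=bedframe()
F=[]
for i in range(10):
    st=manip.observe();F.append(Bd.T@st["contact_force"]);I=grab_frame("scene")
print(np.mean(F,0),np.std(F,0),Bd.T@(st["eef_pos"]-B)*1e3,st["clock"])
cv2.imwrite("pics/p6_s.png",I[:,:,::-1])
s=cam("scene");c=lambda x,y,z:proj(s,B+Bd@np.array([x,y,z]))[0]-[280,270]
for d in(0,.004,.006,.008,.01): print(d,c(.05+d,0.03,.015),c(.05+d,-.03,.015))
print("block edge",c(.067,.03,.018),c(.067,-.03,.018))
for u in (0,.003,.006): print("meter rim front at bar d=8,",u,c(.058,.03,u+.02),c(.058,-.03,u+.02))
```

```text
[-4.0609  1.4303 -1.4171] [0.5304 0.3917 0.6356] [24.0558  0.3052  6.2293] 13.4833
0 [40.5129 29.5624] [18.5735 16.8492]
0.004 [39.6961 30.3055] [17.7128 17.5493]
0.006 [39.2861 30.6784] [17.2808 17.9007]
0.008 [38.875  31.0524] [16.8476 18.253 ]
0.01 [38.4629 31.4273] [16.4134 18.6062]
block edge [37.3785 31.7144] [15.221  18.8176]
meter rim front at bar d=8, 0 [39.4861 29.3367] [17.4088 16.5386]
meter rim front at bar d=8, 0.003 [39.8539 28.3042] [17.7464 15.507 ]
meter rim front at bar d=8, 0.006 [40.2226 27.2694] [18.0848 14.473 ]
```

servo_tool([
  [[0,0,0],[-0.8,-0.14,-0.47],0],
  [[0,0,0],[-1.7,-0.3,-1.0],0],
  [[0,0,0],[-2.6,-0.46,-1.5],0],
  [[0,0,0],[-3.5,-0.6,-0.6],0],
  [[0,0,0],[-3.9,-0.68,0.0],0],
  [[0.077,0.0136,-0.136],[-3.9,-0.68,0.0],0],
  [[0.155,0.027,-0.272],[-3.9,-0.68,0.0],0],
  [[0.232,0.041,-0.408],[-3.9,-0.68,0.0],0],
  [[0.309,0.0545,-0.544],[-3.9,-0.68,0.0],0],
  [[0.387,0.068,-0.68],[-3.9,-0.68,0.0],0],
  [[0.464,0.082,-0.816],[-3.9,-0.68,0.0],0],
  [[0.541,0.095,-0.952],[-3.9,-0.68,0.0],0],
  [[0.619,0.109,-1.088],[-3.9,-0.68,0.0],0],
  [[0.696,0.123,-1.224],[-3.9,-0.68,0.0],0],
  [[0.7735,0.1363,-1.3603],[-3.9,-0.68,0.0],0],
  [[0.7735,0.1363,-1.3603],[-3.9,-0.68,0.0],0],
  [[0.7735,0.1363,-1.3603],[-3.9,-0.68,0.0],0],
  [[0.7735,0.1363,-1.3603],[-3.9,-0.68,0.0],0],
])

```text
clock: 15.03
eef_pos: [0.5984, 0.0104, 0.088]
eef_rot: [1.774, 2.101, 0.567]
contact_force: [-0.4, -0.5, -2.1]
opening: 0.448
```

```bash
python3 st.py q1
```

```text
s,y,h(TCP) mm [-10.0202   0.2383  26.5187] 
rel rot
 [[ 0.0064  1.      0.0013]
 [ 1.     -0.0064 -0.0004]
 [-0.0004  0.0013 -1.    ]] 
force bed [-1.4373 -0.4489 -1.5626] op 0.4476839336738375 t 15.0333 q [-0.0935 -0.3075  2.1096  0.179   0.8381 -0.3473] z [0.5984 0.0104 0.088 ]
```

View pics/q1.png

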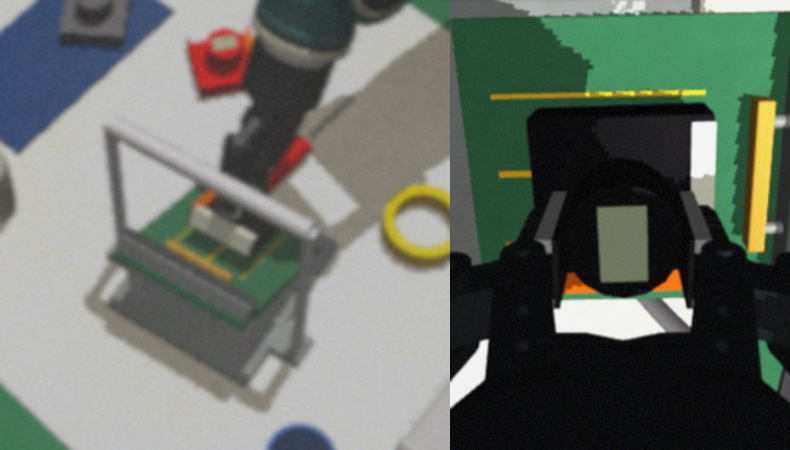

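servo_tool([
  [[0,0,0],[0.5,0.09,-0.9],0],
  [[0,0,0],[1.0,0.17,-1.73],0],
  [[0,0,0],[1.5,0.26,-1.43],0],
  [[0,0,0],[2.0,0.35,-1.13],0],
  [[0,0,0],[2.5,0.44,-0.84],0],
  [[0,0,0],[2.9,0.51,-0.6],0],
  [[0,0,0],[3.3,0.58,-0.37],0],
  [[0,0,0],[3.6,0.63,-0.19],0],
  [[0,0,0],[3.7,0.65,-0.13],0],
  [[0,0,0],[3.7,0.65,-0.13],0],
  [[0,0,0],[3.7,0.65,-0.13],0],
])

```text
clock: 16.05
eef_pos: [0.6352, 0.0171, 0.0858]
eef_rot: [1.767, 2.108, 0.564]
contact_force: [-3.3, -0.6, -2.0]
opening: 0.447
```

```bash
python3 st.py q2
```

```text
s,y,h(TCP) mm [21.3165  0.4198  5.9927] 
rel rot
 [[-0.0008  1.     -0.0005]
 [ 1.      0.0008  0.0001]
 [ 0.0001 -0.0005 -1.    ]] 
force bed [-3.8789  0.0234 -0.0646] op 0.4471410828704939 t 16.05 q [-0.0727 -0.2123  2.0368  0.169   0.8144 -0.3326] z [0.6352 0.0171 0.0858]
```

View pics/q2.png

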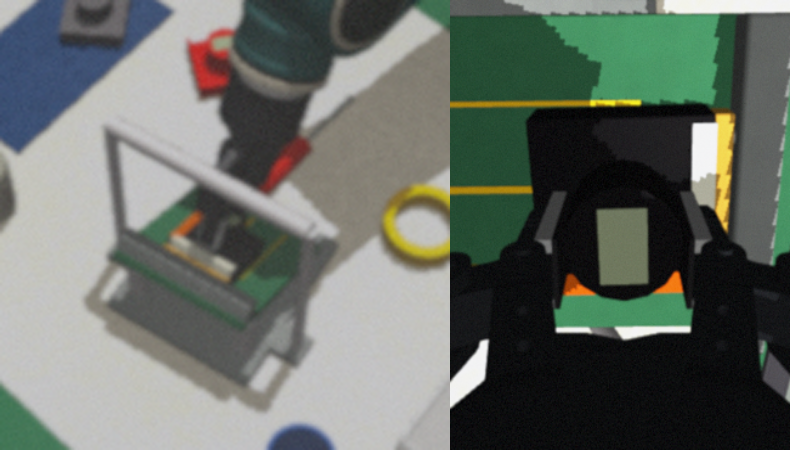

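View pics/q2_w.png

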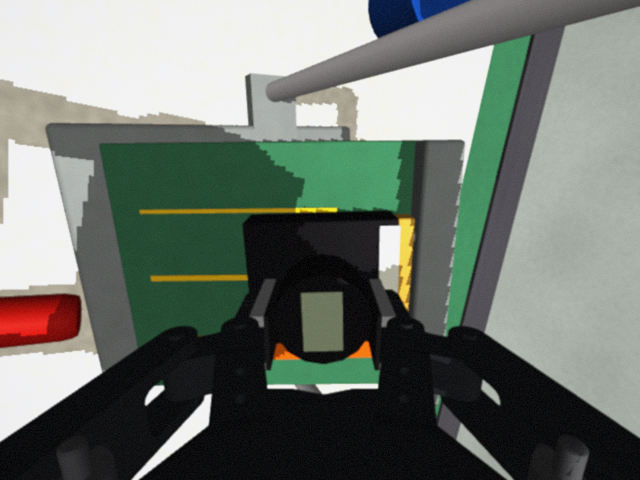

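servo_tool([
  [[0,0,0],[0.11,0.02,0.065],0],
  [[0,0,0],[0.23,0.04,0.135],0],
  [[0,0,0],[0.23,0.04,0.135],0],
  [[0,0,0],[0.23,0.04,0.135],0],
  [[0,0,0],[0.23,0.04,0.135],0],
  [[0,0,0],[0.23,0.04,0.135],0],
  [[0,0,0],[0.23,0.04,0.135],0],
  [[0,0,0],[0.23,0.04,0.135],0],
  [[0,0,0],[0.23,0.04,0.135],0],
  [[0,0,0],[0.23,0.04,0.135],0],
])

```text
clock: 16.98
eef_pos: [0.6373, 0.0176, 0.087]
eef_rot: [1.768, 2.108, 0.564]
contact_force: [-6.5, -0.0, -3.3]
opening: 0.443
```

Run:
```python
from st import *
B,Bd=bedframe();F=[]
for i in range(8):
    st=manip.observe();F.append(Bd.T@st["contact_force"]);I=grab_frame("wrist")[:,:,::-1]
print(np.mean(F,0),Bd.T@(st["eef_pos"]-B)*1e3,st["clock"]);np.save("stq3.npy",st,allow_pickle=True)
cv2.imwrite("pics/q3_w.png",I)
a=cv2.imread("pics/q1_w.png")
cv2.imwrite("pics/q3c.png",np.hstack([cv2.resize(J[200:340,360:460],(400,560),interpolation=cv2.INTER_CUBIC) for J in (a,I)]))
```

```text
[-6.8475  1.5467  0.4278] [23.7802  0.4872  5.8997] 17.3333
```

View pics/q3c.png

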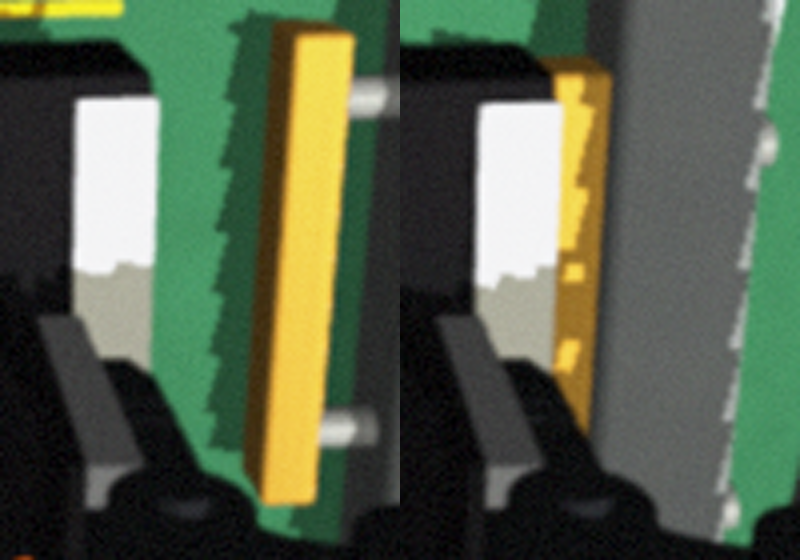

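Run:
```python
from st import *
I=grab_frame("scene")[:,:,::-1];cv2.imwrite("pics/q3_s.png",I)
o=[cv2.resize(cv2.imread(f"pics/{n}.png")[270:320,280:340],(390,320),interpolation=cv2.INTER_CUBIC) for n in("p6_s","q3_s")]
cv2.imwrite("pics/cmp3.png",np.hstack(o))
```

```text
(no output)
```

View pics/cmp3.png

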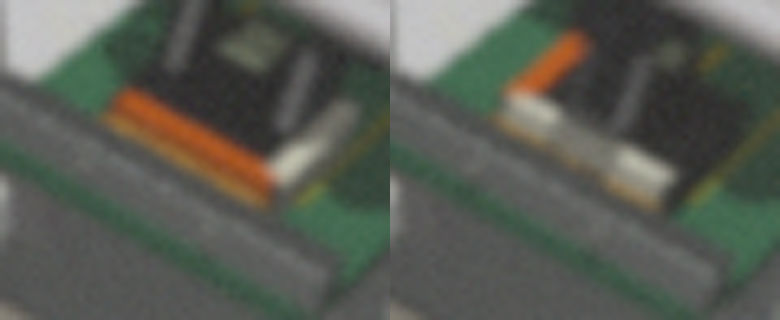

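servo_tool([
  [[0,0,0],[-1.0,-0.17,-0.58],0],
  [[0,0,0],[-2.2,-0.39,-1.28],0],
  [[0,0,0],[-3.8,-0.67,-2.2],0],
  [[0,0,0],[-5.4,-0.95,-1.2],0],
  [[0,0,0],[-6.8,-1.2,1.2],0],
  [[0,0,0],[-8.4,-1.5,4.0],0],
  [[-0.018,0.103,0],[-10,-1.6,6.5],0],
  [[-0.036,0.206,0],[-12,-1.6,9],0],
  [[-0.055,0.309,0],[-14,-1.6,11],0],
  [[-0.073,0.412,0],[-15,-1.6,12],0],
  [[-0.0909,0.5156,0],[-15,-1.6,12],0],
  [[-0.0909,0.5156,0],[-15,-1.6,12],0],
  [[-0.0909,0.5156,0],[-15,-1.6,12],0],
])

```text
clock: 18.52
eef_pos: [0.4887, 0.0017, 0.2069]
eef_rot: [2.018, 2.408, 0.002]
contact_force: [-0.5, -0.9, -2.6]
opening: 0.447
```

Run:
```python
from h import *
st=manip.observe()
M=R.from_rotvec(st["eef_rot"]).as_matrix();print(st["eef_pos"],M,np.degrees(np.arctan2(M[1,0],M[0,0])),st["qpos"],st["opening"])
I=grab_frame("top")[:,:,::-1];cv2.imwrite("pics/t8.png",I)
```

```text
[0.4887 0.0017 0.2069] [[-0.175   0.9846  0.0009]
 [ 0.9846  0.175   0.0005]
 [ 0.0003  0.001  -1.    ]] 100.07666781113922 [-0.049  -0.2974  1.8377  0.0005  1.6004 -0.2248] 0.4469339787206094
```

View pics/t8.png

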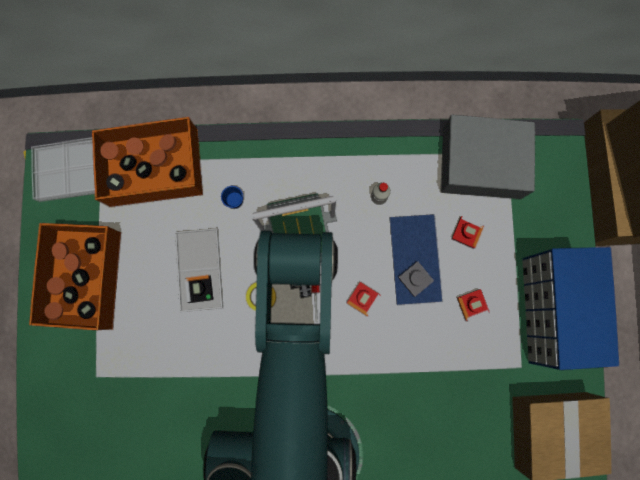

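servo_tool([
  [[0,0,-0.11],[-0.5,3,0],0],
  [[0,0,-0.11],[-0.5,6.5,0],0],
  [[0,0,-0.11],[-0.5,10,0],0],
  [[0,0,-0.11],[-0.5,13.5,0],0],
  [[0,0,-0.11],[-0.5,17,0],0],
  [[0,0,-0.11],[0,20.5,0],0],
  [[0,0,-0.11],[2,23.5,0],0],
  [[0,0,-0.11],[4,26.5,0],0],
  [[0,0,-0.11],[6.5,29,0],0],
  [[0,0,-0.11],[8.6,29.7,-1],0],
  [[0,0,-0.11],[8.6,29.7,-3],0],
  [[0,0,-0.11],[8.6,29.7,-5],0],
  [[0,0,-0.11],[8.6,29.7,-5],0],
  [[0,0,-0.11],[8.6,29.7,-5],0],
  [[0,0,-0.11],[8.6,29.7,-5],0],
])

```text
clock: 19.82
eef_pos: [0.5739, 0.2983, 0.1593]
eef_rot: [2.148, 2.292, 0.004]
contact_force: [-0.9, -0.8, -1.1]
opening: 0.444
```

Run:
```python
from h import *
st=manip.observe();I=grab_frame("wrist")[:,:,::-1];cv2.imwrite("pics/w9.png",I);st2=manip.observe()
M=R.from_rotvec(st["eef_rot"]).as_matrix();print(st["eef_pos"],st2["eef_pos"],np.degrees(np.arctan2(M[1,0],M[0,0])),M[2],st["opening"])
np.save("st9.npy",st,allow_pickle=True)
J=grab_frame("scene")[:,:,::-1];cv2.imwrite("pics/s9c.png",cv2.resize(J[220:420,340:520],None,fx=3.3,fy=3,interpolation=cv2.INTER_CUBIC))
```

```text
[0.5739 0.2983 0.1593] [0.574  0.2985 0.1596] 93.72049033660232 [ 0.0013  0.0026 -1.    ] 0.4440481028456766
```

View pics/w9.png

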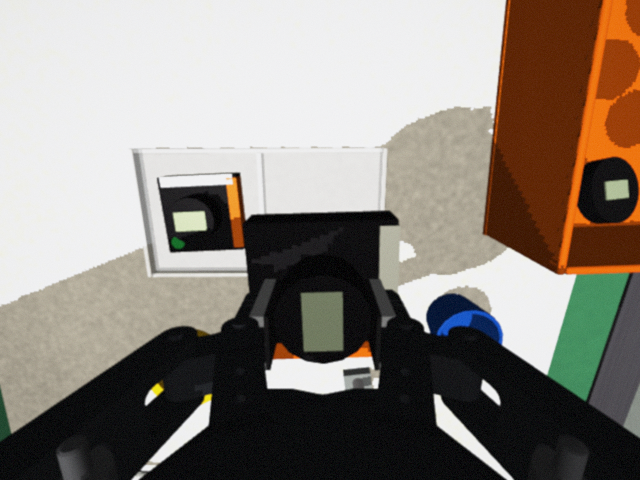

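View pics/s9c.png

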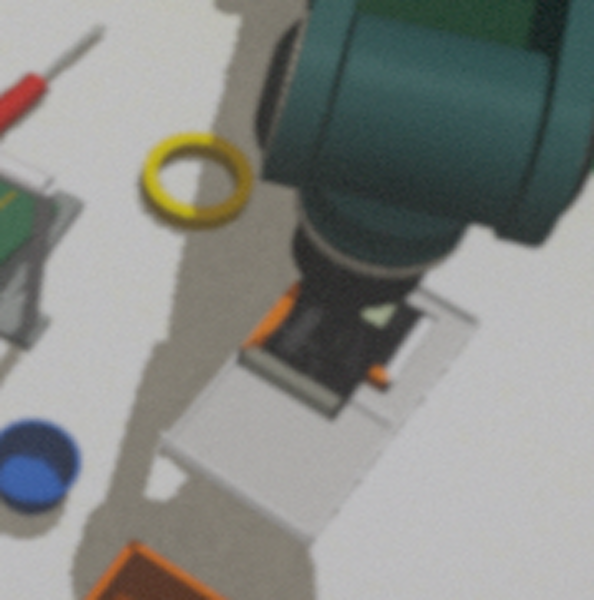

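Run:
```python
from h import *
st=np.load("st9.npy",allow_pickle=True).item();c=cam("wrist",st)
P=onz(c,[(134,150),(386,149),(262,151),(386,200),(149,274)],.022);print(P)
print("pred corner", proj(c,[[.6279,.3604,.022],[.4053,.3464,.022],[.4097,.2294,.022]]))
```

```text
[[0.4084 0.3512 0.022 ]
 [0.6253 0.3661 0.022 ]
 [0.5186 0.3575 0.022 ]
 [0.6305 0.322  0.022 ]
 [0.4125 0.2365 0.022 ]]
pred corner [[388.1814 155.9451]
 [130.8444 155.5294]
 [146.6217 280.6953]]
```

servo_tool([
  [[0,0,0],[0.1,0.25,-3],0],
  [[0,0,0],[0.1,0.25,-6],0],
  [[0,0,0],[0.1,0.25,-9],0],
  [[0,0,0],[0.1,0.25,-11.5],0],
  [[0,0,0],[0.1,0.25,-13.2],0],
  [[0,0,0],[0.1,0.25,-14.2],0],
  [[0,0,0],[0.1,0.25,-14.6],0],
  [[0,0,0],[0.1,0.25,-14.6],0],
  [[0,0,0],[0.1,0.25,-14.6],0],
  [[0,0,0],[0.1,0.25,-14.6],0],
])

```text
clock: 20.75
eef_pos: [0.5755, 0.3014, 0.0132]
eef_rot: [2.147, 2.292, 0.004]
contact_force: [-0.0, -0.2, -2.1]
opening: 0.443
```

Run:
```python
from h import *
st=manip.observe();I=grab_frame("wrist")[:,:,::-1];cv2.imwrite("pics/w10.png",I)
print(st["eef_pos"],st["contact_force"],st["opening"])
J=grab_frame("scene")[:,:,::-1];cv2.imwrite("pics/s10c.png",cv2.resize(J[280:420,370:510],None,fx=4.2,fy=4.2,interpolation=cv2.INTER_CUBIC))
```

```text
[0.5755 0.3014 0.0132] [-0.0413 -0.1521 -2.1398] 0.44333451310781646
```

View pics/w10.png

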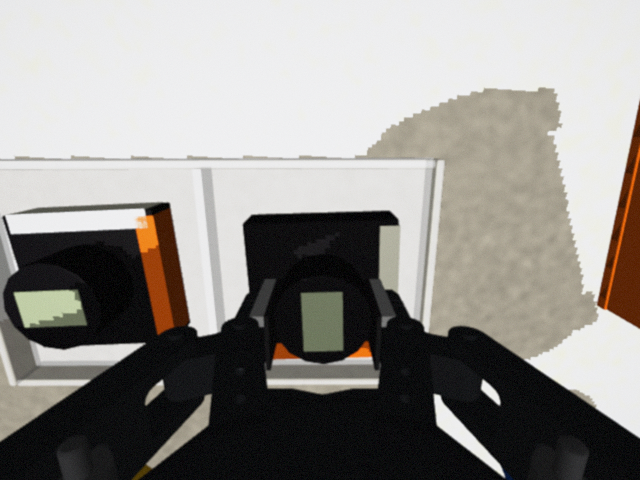

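View pics/s10c.png

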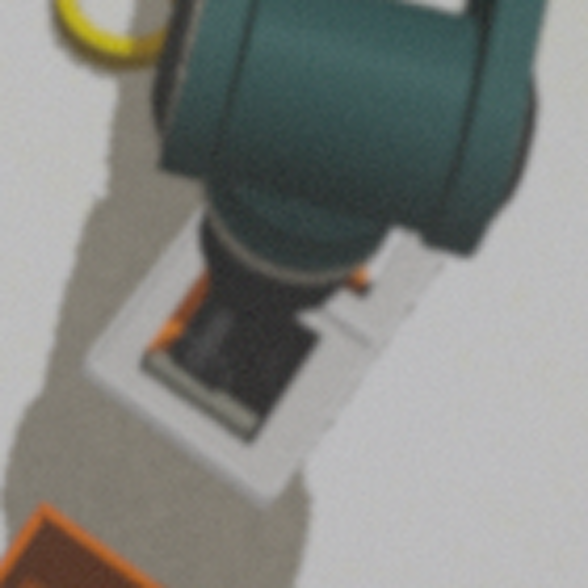

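Run:
```python
from h import *
st=manip.observe();c=cam("wrist",st)
print("outer far/near",onz(c,[(330,160),(320,384)],.022)[:,:2], "right",onz(c,[(441,161),(205,165)],.022)[:,:2])
print("meter rim",onz(c,[(245,221),(398,221),(320,358)],.029)[:,:2])
I=cv2.imread("pics/w10.png");cv2.imwrite("pics/w10c.png",cv2.resize(I[150:400,190:460],None,fx=2.9,fy=2.4,interpolation=cv2.INTER_CUBIC))
```

```text
outer far/near [[0.575  0.3635]
 [0.578  0.2462]] right [[0.6239 0.3662]
 [0.52   0.3578]]
meter rim [[0.5393 0.3352]
 [0.6066 0.3396]
 [0.5767 0.2674]]
```

View pics/w10c.png

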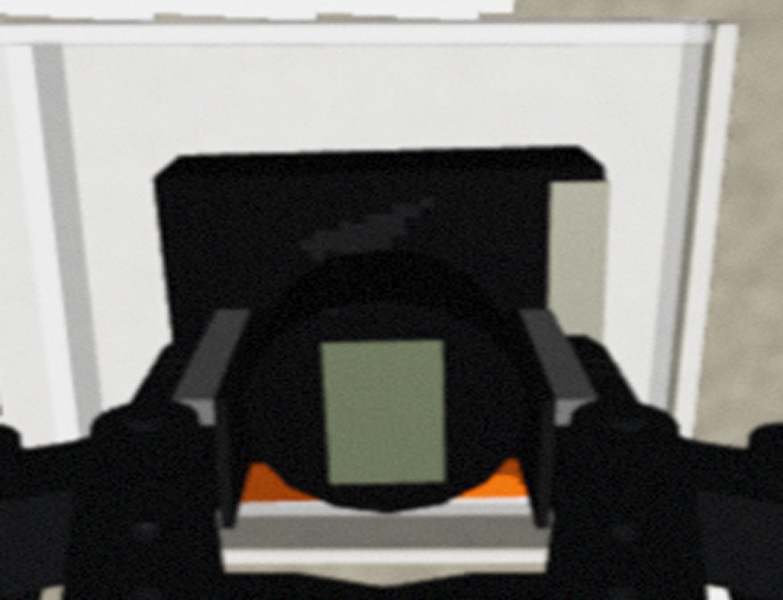

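servo_tool([
  [[0,0,0],[-0.2,0.2,0],0],
  [[0,0,0],[-0.2,0.2,-0.15],0],
  [[0,0,0],[-0.2,0.2,-0.3],0],
  [[0,0,0],[-0.2,0.2,-0.4],0],
  [[0,0,0],[-0.2,0.2,-0.4],0],
  [[0,0,0],[-0.2,0.2,-0.4],0],
  [[0,0,0],[-0.2,0.2,-0.4],0],
])

```text
clock: 21.43
eef_pos: [0.5727, 0.303, 0.0074]
eef_rot: [2.148, 2.293, -0.0]
contact_force: [0.4, -0.1, -2.3]
opening: 0.447
```

servo_tool([
  [[0,0,0],[0,0,-0.08],0],
  [[0,0,0],[0,0,-0.15],0],
  [[0,0,0],[0,0,-0.15],0],
  [[0,0,0],[0,0,-0.15],0],
  [[0,0,0],[0,0,-0.15],0],
])

```text
clock: 21.85
eef_pos: [0.5729, 0.3031, 0.007]
eef_rot: [2.148, 2.293, 0.001]
contact_force: [-3.7, -1.1, 7.5]
opening: 0.442
```

The meter is on the floor: the force went from -2.3 to +7.5 N. Opening.

servo_tool([
  [[0,0,0],[0,0,0.05],0],
  [[0,0,0],[0,0,0.05],0.6],
  [[0,0,0],[0,0,0.05],0.7],
  [[0,0,0],[0,0,0.05],0.9],
  [[0,0,0],[0,0,0.05],0.9],
  [[0,0,0],[0,0,0.05],0.9],
  [[0,0,0],[0,0,0.05],0.9],
  [[0,0,0],[0,0,0.05],0.9],
])

```text
clock: 22.52
eef_pos: [0.5727, 0.303, 0.0064]
eef_rot: [2.148, 2.293, 0.0]
contact_force: [0.9, -1.3, 0.4]
opening: 0.902
```

Run:
```python
from h import *
st=manip.observe();I=grab_frame("wrist")[:,:,::-1];cv2.imwrite("pics/w11.png",I)
print(st["eef_pos"],st["contact_force"],st["opening"])
```

```text
[0.5727 0.303  0.0064] [ 0.867  -1.3113  0.4017] 0.9015411180096051
```

View pics/w11.png

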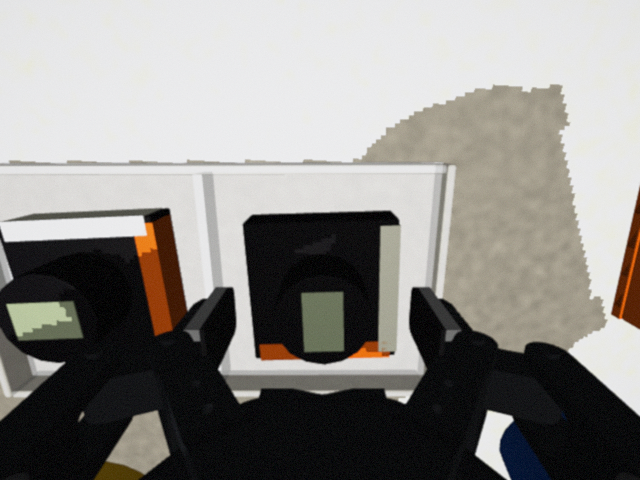

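The meter is free and flat in the pocket, with its rim between x=245 and 398 and the pocket between about 215 and 435. I'll raise the hand straight up.

servo_tool([
  [[0,0,0],[0,0,1],0.9],
  [[0,0,0],[0,0,3],0.9],
  [[0,0,0],[0,0,6],0.9],
  [[0,0,0],[0,0,9],0.9],
  [[0,0,0],[0,0,12],0.9],
  [[0,0,0],[-3,0,15],0.9],
  [[0,0,0],[-6,0,18],0.9],
  [[0,0,0],[-10,0,21],0.9],
  [[0,0,0],[-14,0,23],0.9],
  [[0,0,0],[-17,0,23],0.9],
  [[0,0,0],[-17,0,23],0.9],
  [[0,0,0],[-17,0,23],0.9],
  [[0,0,0],[-17,0,23],0.9],
])

```text
clock: 23.65
eef_pos: [0.4028, 0.303, 0.2371]
eef_rot: [2.147, 2.293, 0.002]
contact_force: [0.3, 0.2, -0.2]
opening: 0.902
```

Run:
```python
from h import *
st=manip.observe();T=grab_frame("top")[:,:,::-1];S=grab_frame("scene")[:,:,::-1];W=grab_frame("wrist")[:,:,::-1]
print(st["eef_pos"],st["contact_force"],st["opening"],st["clock"])
cv2.imwrite("pics/fin.png",np.hstack([cv2.resize(T[180:330,150:350],(400,300),interpolation=cv2.INTER_CUBIC),cv2.resize(S[240:420,290:510],(400,300),interpolation=cv2.INTER_CUBIC)]))
cv2.imwrite("pics/fin_s.png",S);cv2.imwrite("pics/fin_t.png",T)
```

```text
[0.4028 0.303  0.2371] [ 0.3084  0.1714 -0.1821] 0.9015617874947919 23.65
```

View pics/fin.png

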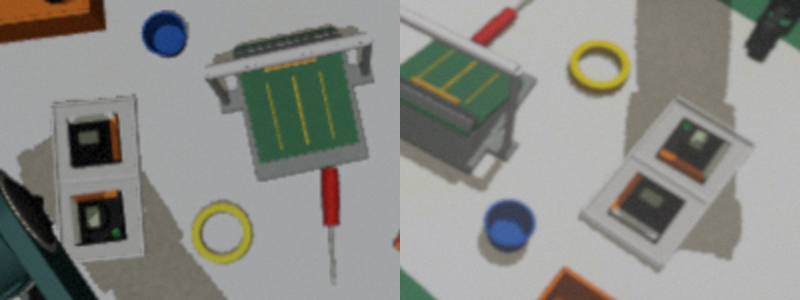

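View pics/fin_s.png

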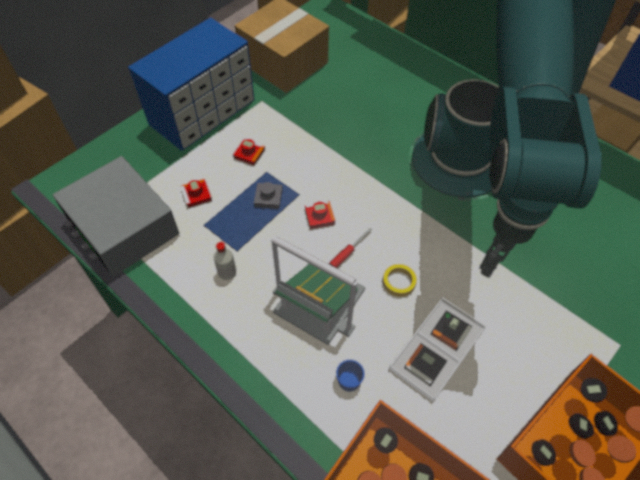

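Run:
```python
from h import *
c=cam("top")
# meter corners in fin crop (scale2, offset 150,180): rim
f=lambda p:np.array(p)/2.+[150,180]
Q=onz(c,f([(68,117),(119,113),(123,162),(73,167)]),.024);print(Q.mean(0))
T=onz(c,f([(53,102),(136,96),(143,256),(61,261)]),.022);print(T.mean(0),"pocket",T.mean(0)+.0555*np.array([np.cos(.063),np.sin(.063),0]))
print(manip.job_done())
```

```text
[0.5734 0.299  0.024 ]
[0.5196 0.2961 0.022 ] pocket [0.575  0.2996 0.022 ]
the job is handed in; nothing more can be done
None
```

I pressed both contact edges against the brass bar, orange first and then white, and set the meter down in the tray's empty pocket. I then handed the job in at about 24 s of the 72 s allowed; no verdict was reported.

- **Orange edge:** the meter was flat to the bed and in line with the guide lines. The push added about 2.6 N along the slope, which by the stand's spring figures means roughly 8 to 9 mm. I held it for about a second.
- **White edge:** after the quarter turn it was again flat and square. The force rose by about 5.4 N, so the bar was probably at or near its 10 mm stop, further than the 8 mm you asked for. It was also held for about a second.
- **Placing:** I lowered the meter until the floor contact showed in the force, then opened the hand and raised it clear. My last top-view check puts the meter's centre about 2 mm from the pocket's middle, and it looks flat. The bar looks back out, and the bystanders look unmoved by eye; I did not measure them.

Three things went wrong or disagreed:
- **Missed first grip:** the fingers shut above the head because the fingertips sit about 35 mm further back than the stated tool frame implies. The meter did not move, so I opened, went lower and gripped it properly.
- **Tray position:** the wrist camera put the tray a few mm further to +y than the top camera. I aimed between the two.
- **Bar travel:** I inferred it from force, tool position and pictures, since the joint value itself was not readable.

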